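# Clear the slow cooker's controls and set heat and timer

### The job

Get supper cooking: lift the green lid lifter off the slow cooker's control deck and lay it flat in the middle of the white plate, then slide the heat slider along its track to the red mark (not the blue one), and last turn the grey timer sleeve clockwise to the red 6-hour tick. Leave the plate, can, bottle, pepper mill, mug and jar where they are.

Things in the scene. Friction and masses are not known exactly. Their poses are not given: they have to be found in the camera images.
- cooker: Slow cooker, fixed. Low steel base 220 x 520 x 45 mm high. Origin on the table under the control deck; x points away from the robot, y left along the track. Black deck, top at 45 mm: y -150 to +140 mm. Blue lidded crock at y = +270 mm: 200 mm across, 197 mm high with knob. Track: line at x = -45, y = -120 to +80 mm.
- heat (a joint): Heat slider along its track, in m: 0 at the right end (cooker frame y = -120 mm), 0.2 at the left end (y = +80 mm). Moves both ways, about 2 N of friction, stays where left.
- heat_top (a point): Centre of the top of the white heat slider grip, a bar 60 mm long across the track (cooker x), 22 mm wide along the track (cooker y), from 6 to 32 mm above the deck; this point is 32 mm above the deck, 77 mm above the table.
- red_mark: Target of the slider: painted red line 7 mm wide across the track, seen as two stripes before and behind the track. Origin: on the track's centre line, at deck height (45 mm). Axes as the cooker's. It may be at the left or the right end.
- blue_mark: The same in blue at the other end of the track; not the target.
- timer (a joint): Timer sleeve angle in rad, growing clockwise seen from above, 0.3 rad per hour: 0 at the first tick, 1.8 at the red tick (6 hours), 2.5 at its stop. Friction 0.06 N m, stays where left.
- timer_top (a point): Centre of the top of the grey ribbed timer sleeve, an upright cylinder 60 mm in diameter, 40 mm high on the deck (top 86 mm above the table), with a white pointer line on top that points at ticks on the deck. Axis vertical, at cooker (55, 0) mm. The red tick lies straight behind it (cooker +x).
- lifter: Green moulded silicone lid lifter, firm bar 110 mm long (its x), 26 mm wide (32 mm at its feet), 36 mm high, 90 g. Origin: centre of its underside. Starts lying across the track on top of the red mark, roughly along cooker x.
- plate: White melamine plate, loose, 200 mm across, rim 18 mm high, flat middle. Origin: centre of its underside, on the table. A white can opener 220 mm high (fixed) stands 200 mm or more beyond it.
- can: Bystander: closed steel can, 66 mm across, 75 mm high, standing on the deck's right rear corner. Origin: centre of its underside.
- oil: Bystander: amber oil bottle, 60 mm across, 200 mm high, behind the cooker. Origin: centre of its underside.
- mill: Bystander: dark wooden pepper mill, 48 mm across, 75 mm high, standing on the deck's left rear corner. Origin: centre of its underside.
- mug: Bystander: white mug, 76 mm across, 90 mm high, near the plate on the robot's side. Origin: centre of its underside.
- jar: Bystander: terracotta jar, 72 mm across, 100 mm high, behind the cooker's right end. Origin: centre of its underside.

How it is judged:
By the outcome, as a careful person would: the job done as asked, in the order asked, and still so for the second after the job is handed in, with the robot touching nothing.
It also fails if it takes over 54 s, if anything falls off the work surface, if the arm or the gripper's body presses on something with over 40 N, if the wrist force passes 120 N, or if a joint passes its speed limit or range.

### The arm

A 6-joint arm with a two-finger parallel gripper is mounted at the origin on the work surface. World frame = base frame: x ahead of the robot, y to its left, z up, the work surface at z = 0. Lengths are in m, angles in rad, forces in N, time in s.
With the tool pointing down it reaches from about 0.325 to 0.9 m from the base axis. Payload 3.5 kg.
Tool frame: the origin (TCP) lies on the mounting face of the last link; the fingertips stand 173 mm ahead of it and the grasp point (between the pads) lies manip.grasp_offset ahead of it (manip.grasp_offset is the distance from the TCP to the grasp point, in m); x points along the fingers, y is the direction in which the jaws open and shut, and the axes are right-handed (so a half turn about x gives the same grasp; the last joint's range is limited). The gripper opens to 85 mm and grips with 20 to 120 N. Pads are 22 mm wide; open, the fingers measure 114 mm over their backs; the gripper's body (76 mm by 85 mm) begins 54 mm behind the grasp point. The pads swing forward as they close: fully open they stand 13 mm farther back than shut.
Start: joints at [1.183, 0.276, -0.026, 1.268, 0, 1.467], TCP at [0.176, 0.6, 0.405] pointing down, gripper open.
Joint ranges: [-3.12, 3.12], [-0.85, 1.88], [-1.08, 1.24], [-1.95, 2.15], [-1.57, 1.53], [-3.14, 3.14]. Speed limits (rad/s): [2.57, 2.57, 3.14, 3.14, 3.14, 3.14].

### API

Orientations are given as a unit quaternion [w, x, y, z].
In Python, from plant import manip gives the robot as it stands.
- The arm moves only by the shell command python3 -m jog 'ROWS'. ROWS is JSON, a list of rows, each a list of 5 numbers: the shift along the tool's x, y, z in cm, then the turn about the tool's x in rad, then the closure, from -1 (fully open) to 1 (shut). A call has 1 to 12 rows; each row shifts and turns the commanded pose from where the row before left it, along the tool's axes as they then stand; what a row does not reach is not made up. A row lasts 1/10 s, in which the tool goes at most 50 mm and 8.59 degrees, less where a joint would pass 70% of its speed; a pose out of reach is approached as far as the arm can. A call with a gripper value outside its range is refused whole. The fingers move at their own pace and stop on an object; the grip force is fixed at half the most. Time passes only in rows, so rows that do not move let the fingers close. It gives the time, the measured TCP pose, the force and the opening at its end, in the units of the state.
- manip.sense(): the state, without advancing time (a new reading comes with each control period).
- manip.camera(name): name is "scene" or "top" or "wrist"; returns a dict with "image" (384x512x3 uint8, red, green, blue), "K" (3x3 intrinsics, pixels), "world_from_camera" (4x4, takes a point from camera to world coordinates). Camera axes: x right, y down, z forward; pixel columns grow to the right and rows downward; lengths in m; the calibration is good to about 2 mm. The wrist camera is an equidistant fisheye: a pixel r from the principal point sees the ray r / f radians off the axis. A picture is of the moment at which its call begins. There is no depth.
- manip.hand_in(): hands the job in, once; it reports no verdict.
The state is a dict: "time": time; "joint_positions": joint angles; "joint_vel": joint speeds; "joint_efforts": joint torques, N m; "position": TCP position; "ee_rot": TCP orientation; "wrist_force": force on the tool from outside, world axes, zero at the start; "wrist_torque": the same for the moment, N m; "gripper_width": opening from 0.0 (shut) to 1.0 (fully open).
Only numpy, scipy, OpenCV 4.12 (cv2) and the standard library are available. Lean on these libraries where they do the work, as an engineer would, in place of code of your own. Each camera call takes 0.05 s, during which the arm holds its last target.

## Working session

There is one attempt and no reset: what is moved stays moved. The work goes in short steps, Python scripts to look and compute and a shell command to move; the robot and the scene stay as the last step left them, time stands still between calls to the robot, and variables do not carry over. Pictures are saved under pics/ and viewed, and the job is handed in when it is done.

```bash
ls; mkdir -p pics; python3 - <<'E'
from plant import manip
import cv2
print(manip.grasp_offset, manip.sense())
for n in ("scene","top","wrist"):
    c=manip.camera(n); cv2.imwrite(f"pics/a_{n}.png",c["image"][:,:,::-1]); print(n,c["K"],c["world_from_camera"])
E
```

```text
pics
0.1547 {'time': 0.0, 'joint_positions': array([ 1.18261968e+00,  2.77132919e-01, -2.78795126e-02,  1.26800915e+00,
        1.19293015e-05,  1.46737510e+00]), 'joint_vel': array([-1.69885714e-04,  2.86705155e-04,  1.98626123e-05, -1.42533729e-03,
        9.35007836e-04, -1.78412798e-03]), 'joint_efforts': array([-8.82259319e-04, -4.45509481e+01,  2.95202029e+01,  1.63596729e-02,
        2.83103503e-05, -1.66822705e-06]), 'position': array([0.17544713, 0.5994573 , 0.40355997]), 'ee_rot': array([ 0.69975589,  0.09957432,  0.70014695, -0.10109846]), 'wrist_force': array([ 0.25469908, -0.25890138, -0.02652887]), 'wrist_torque': array([ 0.04564543,  0.02160487, -0.06929344]), 'gripper_width': 0.997055383197878}
scene [[422.69791019   0.         258.99849349]
 [  0.         422.69791019 186.44114184]
 [  0.           0.           1.        ]] [[ 0.61928755  0.51002287 -0.59695863  1.29553804]
 [ 0.78514115 -0.4080964   0.46584407 -0.70485568]
 [-0.00602554 -0.75718822 -0.65316896  0.92361225]
 [ 0.          0.          0.          1.        ]]
top [[373.69385224   0.         262.86908804]
 [  0.         373.69385224 196.98501587]
 [  0.           0.           1.        ]] [[ 0.02930468 -0.99504871  0.09497002  0.46286347]
 [-0.99944155 -0.02764208  0.01877529 -0.14043682]
 [-0.01605716 -0.09546719 -0.99530306  0.91724642]
 [ 0.          0.          0.          1.        ]]
wrist [[297.31863964   0.         256.71616697]
 [  0.         297.31863964 196.23396153]
 [  0.           0.           1.        ]] [[ 0.28106374  0.9270131   0.24829397  0.11175165]
 [ 0.95968747 -0.27101642 -0.07449869  0.61840756]
 [-0.00176952  0.25922349 -0.96581574  0.37247594]
 [ 0.          0.          0.          1.        ]]
```

View pics/a_scene.png

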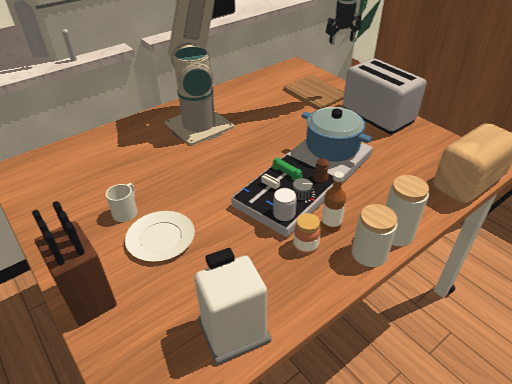

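View pics/a_top.png

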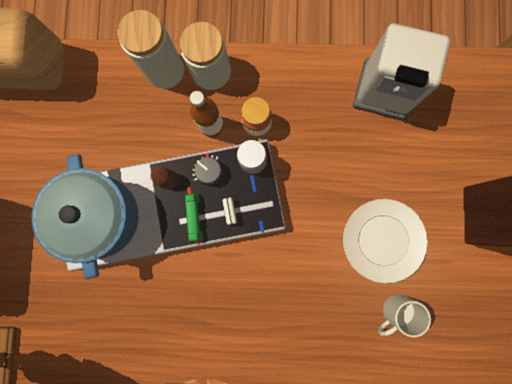

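View pics/a_wrist.png

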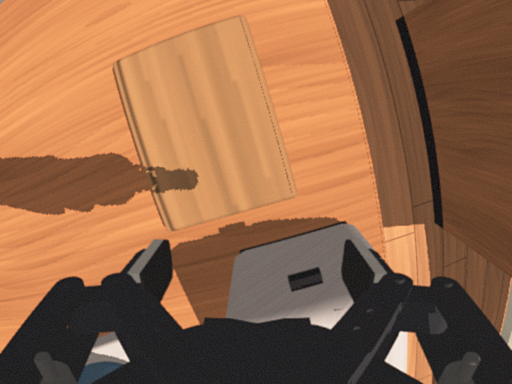

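The top view shows the lifter at about (193,217), slider (229,211), timer (207,170), plate (385,240) and blue marks (253,184)/(262,227). Red shows at the lifter's two ends, so the red mark is on the left. Next I'll enlarge both views and measure.

```bash
cat > h.py <<'E'
import numpy as np, cv2
from plant import manip
def ray(c,px):
    K=c["K"];T=c["world_from_camera"]
    d=np.array([(px[0]-K[0,2])/K[0,0],(px[1]-K[1,2])/K[1,1],1.]); return T[:3,3],T[:3,:3]@d
def fray(c,px):
    K=c["K"];T=c["world_from_camera"]
    u=np.array([px[0]-K[0,2],px[1]-K[1,2]]);r=np.hypot(*u);t=r/K[0,0]
    d=np.r_[u/max(r,1e-9)*np.sin(t),np.cos(t)]; return T[:3,3],T[:3,:3]@d
def plane(c,px,z,f=ray):
    o,d=f(c,px); return o+d*(z-o[2])/d[2]
def tri(rays):
    A=np.zeros((3,3));b=np.zeros(3)
    for o,d in rays:
        d=d/np.linalg.norm(d);P=np.eye(3)-np.outer(d,d);A+=P;b+=P@o
    x=np.linalg.solve(A,b)
    res=[np.linalg.norm((np.eye(3)-np.outer(d,d)/(d@d))@(x-o)) for o,d in rays]
    return x,max(res)
def proj(c,p):
    q=np.linalg.inv(c["world_from_camera"])@np.r_[p,1]; u=c["K"]@(q[:3]/q[2]); return u[:2]
def fproj(c,p):
    q=(np.linalg.inv(c["world_from_camera"])@np.r_[p,1])[:3]
    r=np.hypot(q[0],q[1]);t=np.arctan2(r,q[2]);K=c["K"]
    return K[:2,2]+K[0,0]*t*q[:2]/r
def cent(img,mask):
    n,l,s,ce=cv2.connectedComponentsWithStats(mask.astype(np.uint8)); 
    return [(ce[i].round(1).tolist(),s[i].tolist()) for i in range(1,n) if s[i][4]>4]
def crop(img,x0,y0,x1,y1,k,name):
    cv2.imwrite("pics/"+name,cv2.resize(img[y0:y1,x0:x1,::-1],None,fx=k,fy=k,interpolation=cv2.INTER_CUBIC))
E
python3 - <<'E'
from h import *
t=manip.camera("top");s=manip.camera("scene")
np.savez("cams.npz",ti=t["image"],si=s["image"])
crop(t["image"],150,130,290,270,4,"top_c.png");crop(s["image"],225,140,345,260,5,"scene_c.png")
for n,c in(("top",t),("scene",s)):
    h=cv2.cvtColor(c["image"],cv2.COLOR_RGB2HSV);H,S,V=[h[...,i].astype(int) for i in range(3)]
    print(n,"green",cent(0,(H>50)&(H<75)&(S>130)&(V>60)))
    print("blue",[a for a in cent(0,(H>110)&(H<130)&(S>120)&(V>60))])
    print("red",[a for a in cent(0,((H<5)|(H>174))&(S>170)&(V>90))][:12])
    print("white",[a for a in cent(0,(S<40)&(V>170)) if a[1][4]>15][:30])
E
```

```text
top green [([191.7, 217.4], [185, 194, 15, 48, 491])]
blue [([252.1, 176.4], [250, 175, 4, 5, 7]), ([254.4, 189.0], [253, 186, 3, 6, 8]), ([261.0, 225.7], [259, 221, 5, 11, 28])]
red [([206.8, 155.0], [205, 154, 4, 3, 10]), ([188.4, 189.5], [187, 187, 4, 6, 19]), ([197.6, 242.6], [196, 242, 4, 3, 7])]
white [([194.9, 97.9], [191, 92, 11, 11, 68]), ([250.7, 153.3], [237, 140, 30, 27, 579]), ([217.3, 149.6], [208, 148, 20, 5, 22]), ([140.8, 173.7], [120, 155, 72, 37, 654]), ([105.0, 173.4], [101, 171, 8, 6, 27]), ([71.8, 201.9], [59, 194, 26, 21, 167]), ([218.4, 213.2], [205, 200, 25, 23, 155]), ([256.1, 206.1], [240, 201, 33, 11, 161]), ([413.9, 241.2], [394, 211, 33, 64, 939]), ([182.6, 220.4], [179, 218, 8, 6, 37]), ([275.5, 228.8], [268, 227, 15, 4, 21]), ([167.7, 248.5], [155, 244, 35, 9, 83]), ([99.9, 261.3], [97, 259, 8, 5, 30]), ([73.6, 265.5], [67, 262, 15, 8, 88])]
scene green [([286.9, 168.4], [272, 158, 31, 22, 310])]
blue []
red [([312.3, 198.9], [311, 198, 4, 3, 7])]
white [([241.8, 2.3], [236, 0, 15, 7, 72]), ([390.5, 76.1], [351, 59, 74, 34, 654]), ([32.1, 69.9], [26, 68, 14, 4, 29]), ([9.7, 77.0], [0, 70, 25, 14, 132]), ([22.2, 74.7], [17, 73, 11, 4, 24]), ([326.7, 108.3], [317, 107, 20, 4, 22]), ([351.3, 116.7], [339, 108, 23, 23, 170]), ([361.2, 152.9], [351, 144, 21, 21, 171]), ([338.7, 170.4], [328, 165, 23, 12, 171]), ([278.9, 177.8], [276, 176, 7, 5, 16]), ([284.9, 195.0], [274, 188, 22, 15, 234]), ([257.3, 195.8], [249, 190, 18, 13, 60]), ([313.3, 202.6], [301, 190, 26, 24, 69]), ([153.7, 236.8], [126, 211, 55, 50, 2036]), ([291.2, 223.8], [287, 219, 9, 10, 26]), ([230.7, 281.4], [199, 256, 67, 52, 1970])]
```

View pics/top_c.png

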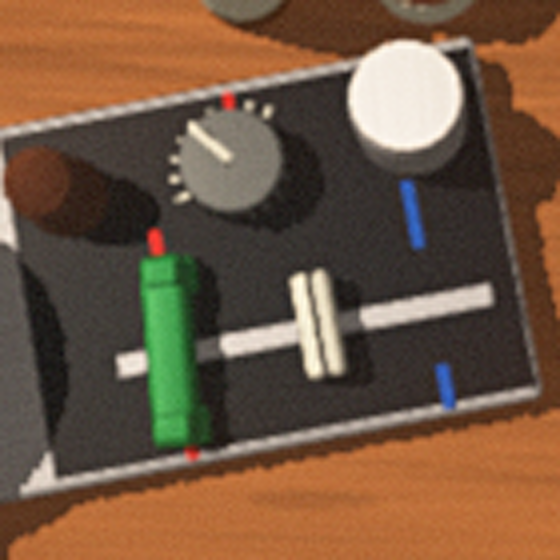

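View pics/scene_c.png

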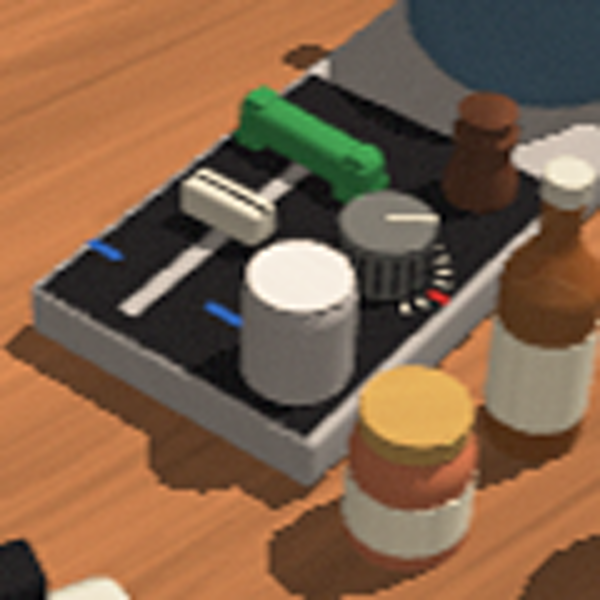

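```bash
python3 - <<'E'
from h import *
t=manip.camera("top");s=manip.camera("scene")
tc=lambda x,y:(150+x/4,130+y/4); sc=lambda x,y:(225+x/5,140+y/5)
T=lambda p:ray(t,tc(*p)); S=lambda p:ray(s,sc(*p))
pairs={"timer":((231,160),(390,225)),"timer_tick":((229,101),(440,298)),
"front_right":((537,393),(36,292)),"rear_right":((470,44),(308,438)),
"track_right":((491,294),(130,310)),
"slider_top":((318,324),(228,190)), "lifter_top":((170,342),(312,125)),"lifter_feet_f":((170,425),(262,98)),"lifter_feet_r":((166,268),(368,152)),"can_top":((407,93),(300,275)),
"blue_r":((411,213),(224,314)),"blue_f":((445,386),(106,252))}
for k,(a,b) in pairs.items():
    x,r=tri([T(a),S(b)]); print(k,(x*1000).round(1),"res",round(r*1000,1))
obs=[((537,393),.045,(-.110,-.150)),((470,42),.045,(.110,-.150)),((491,294),.045,(-.045,-.120)),((118,364),.045,(-.045,.080)),((231,160),.085,(.055,0))]
W=np.array([plane(t,tc(*p),z)[:2] for p,z,_ in obs]);C=np.array([o[2] for o in obs])
print("top len",W.round(4))
def rigid(C,W):
    c0,w0=C.mean(0),W.mean(0);U,_,Vt=np.linalg.svd((C-c0).T@(W-w0));R=Vt.T@np.diag([1,np.linalg.det(Vt.T@U.T)])@U.T
    return R,w0-R@c0
R,o=rigid(C,W);print("cooker",o,"yaw",np.arctan2(R[1,0],R[0,0]),"resid mm",((C@R.T+o-W)*1000).round(1).tolist())
np.savez("cook.npz",R=R,o=o)
def toC(p): return R.T@(np.array(p)[:2]-o)
print("slider cookr",toC(plane(t,tc(318,324),.077)),"red marks",toC(plane(t,(188.4,189.5),.045)),toC(plane(t,(197.6,242.6),.045)),"tick",toC(plane(t,tc(229,101),.045)))
print("blue",toC(plane(t,tc(411,213),.045)),toC(plane(t,tc(445,386),.045)))
# pointer
a=plane(t,tc(231,157),.086);b=plane(t,tc(191,125),.086);d=R.T@(b-a)[:2];print("pointer angle from +x",np.arctan2(d[1],d[0]))
# plate ellipse
h=cv2.cvtColor(t["image"],cv2.COLOR_RGB2HSV)
m=((h[...,1]<75)&(h[...,2]>90)).astype(np.uint8);m[:180]=0;m[:,:330]=0;m[290:]=0;m[:,440:]=0
cs,_=cv2.findContours(m,cv2.RETR_EXTERNAL,cv2.CHAIN_APPROX_NONE);c=max(cs,key=cv2.contourArea)
e=cv2.fitEllipse(c);print("plate",e,plane(t,e[0],.018)); l=plane(t,(e[0][0]-e[1][0]/2,e[0][1]),.018);r=plane(t,(e[0][0]+e[1][0]/2,e[0][1]),.018);print("diam",np.linalg.norm(l-r))
h=cv2.cvtColor(s["image"],cv2.COLOR_RGB2HSV)
m=((h[...,1]<75)&(h[...,2]>90)).astype(np.uint8);m2=m*0;m2[205:268,120:200]=m[205:268,120:200]
cs,_=cv2.findContours(m2,cv2.RETR_EXTERNAL,cv2.CHAIN_APPROX_NONE);c=max(cs,key=cv2.contourArea)
es=cv2.fitEllipse(c);print("plate scene",es,"tri",tri([ray(t,e[0]),ray(s,es[0])]))
E
```

```text
timer [602.3   4.4  79.5] res 2.3
timer_tick [643.1  12.5  43.7] res 1.4
front_right [ 475.9 -174.3   36.3] res 2.3
rear_right [ 681.6 -129.4   44. ] res 2.1
track_right [ 533.1 -145.1   45.4] res 3.0
slider_top [510.5 -48.4  75.7] res 2.1
lifter_top [497.5  33.6  79.5] res 1.5
lifter_feet_f [450.6  31.8  74.9] res 0.8
lifter_feet_r [540.6  39.9  80.1] res 4.1
can_top [634.7 -97.3 118.5] res 1.4
blue_r [ 576.5 -100.7   48.4] res 1.6
blue_f [ 478.1 -120.7   41.4] res 1.8
top len [[ 0.4745 -0.1758]
 [ 0.6813 -0.131 ]
 [ 0.5314 -0.1475]
 [ 0.4843  0.0693]
 [ 0.6     0.0015]]
cooker [ 0.54671425 -0.00877481] yaw 0.21393487871319386 resid mm [[-3.4, -2.9], [4.7, -1.0], [-3.2, 12.0], [1.5, -9.5], [0.4, 1.4]]
slider cookr [-0.04545398 -0.03263299] red marks [0.02485096 0.05682776] [-0.10169033  0.0562185 ] tick [ 0.09733488 -0.00083832]
blue [ 0.0112774  -0.09499686] [-0.09221361 -0.09607574]
pointer angle from +x 0.7107984505709941
plate ((384.98553466796875, 240.63075256347656), (81.22029113769531, 84.24143981933594), 134.37210083007812) [ 0.45248984 -0.41691498  0.018     ]
diam 0.19220928665880213
plate scene ((159.1475830078125, 235.6986846923828), (47.817466735839844, 69.66730499267578), 75.54471588134766) tri (array([ 0.45268282, -0.41835995,  0.01193109]), np.float64(0.00047993349141692456))
```

Heights are consistent: lifter top 80 mm, slider 76 mm, plate about 12 mm, timer 80 mm. The red mark is at cooker y ≈ +56 mm. I'll refine the cooker frame (the painted track overruns its travel by about 11 mm at each end) and plan the approach.

```bash
cat >> h.py <<'E'
from scipy.spatial.transform import Rotation as Ro
def tool(s=None):
    s=s or manip.sense(); q=s["ee_rot"]; return np.array(s["position"]),Ro.from_quat([q[1],q[2],q[3],q[0]]).as_matrix()
def plan(g,jaw=None):
    """grasp-point target (m), jaw = desired world yaw of tool y (mod pi)"""
    p,R=tool(); cur=p+R[:,0]*manip.grasp_offset
    print("grasp now",cur.round(4),"tool axes x",R[:,0].round(3),"y",R[:,1].round(3),"yaw y %.3f"%np.arctan2(R[1,1],R[0,1]))
    print("shift cm tool",(R.T@(np.array(g)-cur)*100).round(2))
    if jaw is not None:
        a=np.arctan2(R[1,1],R[0,1]); d=(jaw-a+np.pi/2)%np.pi-np.pi/2
        print("turn about tool x",round(-d*np.sign(-R[2,0])*1.0,3),"j6",manip.sense()["joint_positions"][5].round(3))
E
python3 - <<'E'
from h import *
t=manip.camera("top");s=manip.camera("scene")
tc=lambda x,y:(150+x/4,130+y/4)
obs=[((537,393),.045,(-.110,-.150)),((470,42),.045,(.110,-.150)),((491,294),.045,(-.045,-.131)),((118,364),.045,(-.045,.091)),((231,160),.085,(.055,0))]
W=np.array([plane(t,tc(*p),z)[:2] for p,z,_ in obs]);C=np.array([o[2] for o in obs])
c0,w0=C.mean(0),W.mean(0);U,_,Vt=np.linalg.svd((C-c0).T@(W-w0));R=Vt.T@U.T;o=w0-R@c0
print("cooker",o,"yaw",np.arctan2(R[1,0],R[0,0]),((C@R.T+o-W)*1000).round(1).tolist())
np.savez("cook.npz",R=R,o=o)
toC=lambda p:(R.T@(np.array(p)[:2]-o)*1000).round(1)
h=cv2.cvtColor(t["image"],cv2.COLOR_RGB2HSV);H,S,V=[h[...,i].astype(int) for i in range(3)]
m=((H>50)&(H<75)&(S>130)&(V>60)).astype(np.uint8);cs,_=cv2.findContours(m,cv2.RETR_EXTERNAL,cv2.CHAIN_APPROX_NONE)
r=cv2.minAreaRect(max(cs,key=cv2.contourArea));b=cv2.boxPoints(r);print(r)
for p in b:print(plane(t,p,.075).round(4),toC(plane(t,p,.075)))
print("mill top",toC(plane(t,tc(36,180),.12)),"can",toC(plane(t,tc(407,93),.12)),"slider",toC(plane(t,tc(318,324),.077)))
print("pointer/red",toC(plane(t,(188.4,189.5),.045)))
plan((.4975,.034,.25),np.arctan2(R[1,1],R[0,1]))
E
```

```text
cooker [ 0.54671389 -0.00877485] yaw 0.2139402126246916 [[-3.4, -2.9], [4.7, -1.0], [-0.9, 1.2], [-0.8, 1.3], [0.4, 1.4]]
((191.5993194580078, 217.48001098632812), (47.24043655395508, 12.293172836303711), 88.09085083007812)
[0.5449 0.0534 0.075 ] [11.5 61.2]
[0.5466 0.0254 0.075 ] [ 7.2 33.5]
[0.4402 0.017  0.075 ] [-98.6  47.8]
[0.4385 0.0446 0.075 ] [-94.4  75.1]
mill top [ 56.3 100. ] can [  65.8 -106.1] slider [-45.5 -32.6]
pointer/red [24.9 56.8]
grasp now [0.1756 0.5998 0.2499] tool axes x [-0. -0. -1.] y [ 0.281  0.96  -0.   ] yaw y 1.286
shift cm tool [ -0.   -45.25  46.79]
turn about tool x -0.499 j6 1.467
```

```bash
python3 -m jog '[[-5,0,0,0,-1],[0,-3.4,3.5,0,-1],[0,-3.4,3.5,0,-1],[0,-3.4,3.5,0,-1],[0,-3.4,3.5,0,-1],[0,-3.4,3.5,0,-1],[0,-3.4,3.5,0,-1],[0,-3.4,3.5,0,-1],[0,-3.4,3.5,0,-1],[0,-3.4,3.5,0,-1],[0,-3.4,3.5,0,-1],[0,-3.4,3.5,0,-1]]' && python3 -m jog '[[0,-2.6,2.7,-0.1,-1],[0,0,0,-0.1,-1],[0,0,0,-0.1,-1],[0,0,0,-0.06,-1],[0,0,0,0,-1]]'
python3 - <<'E'
from h import *
w=manip.camera("wrist");crop(w["image"],0,0,512,384,1.5,"w1.png");np.savez("w1.npz",i=w["image"],T=w["world_from_camera"])
plan((.4925,.035,.072),1.652)
print("proj top centre",fproj(w,(.4925,.035,.081)))
E
```

```text
time: 1.65
position: [0.4405, 0.1308, 0.4551]
ee_rot: [0.7, 0.101, 0.7, -0.1]
wrist_force: [0.9, 0.9, 0.2]
gripper_width: 1.0
time: 2.15
position: [0.4587, 0.0999, 0.4548]
ee_rot: [0.707, -0.026, 0.707, 0.026]
wrist_force: [-1.1, 0.1, 0.1]
gripper_width: 1.002
grasp now [0.4586 0.1001 0.3001] tool axes x [ 0.  0. -1.] y [-0.074  0.997  0.   ] yaw y 1.645
shift cm tool [22.81 -6.74  2.89]
turn about tool x -0.007 j6 0.003
proj top centre [200.51605615 198.68386622]
```

View pics/w1.png

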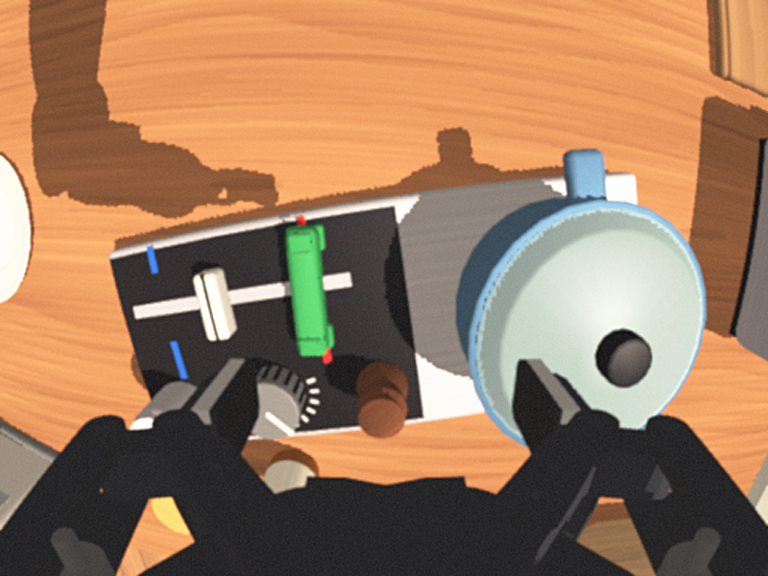

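The wrist view shows the lifter at about (307,290) in the 1.5x picture, with red at both ends (300,220) and (327,356). I'll move over it and look again.

```bash
python3 -m jog '[[2,-3.4,1.4,0,-1],[3,-3.3,1.5,0,-1],[4,0,0,0,-1],[4,0,0,0,-1],[0,0,0,0,-1],[0,0,0,0,-1]]'
python3 - <<'E'
from h import *
w=manip.camera("wrist");crop(w["image"],100,60,420,300,2.5,"w2.png");np.savez("w2.npz",i=w["image"],T=w["world_from_camera"])
plan((.4925,.035,.072),1.652)
K=w["K"]
def end(img):
    h=cv2.cvtColor(img,cv2.COLOR_RGB2HSV);H,S,V=[h[...,i].astype(int) for i in range(3)]
    m=((H>50)&(H<75)&(S>130)&(V>60)).astype(np.uint8);cs,_=cv2.findContours(m,cv2.RETR_EXTERNAL,cv2.CHAIN_APPROX_NONE)
    c=max(cs,key=cv2.contourArea);r=cv2.minAreaRect(c);print(r);return cv2.boxPoints(r)
for f in("w1.npz","w2.npz"):
    d=np.load(f);c={"K":K,"world_from_camera":d["T"]}
    for p in end(d["i"]): print(p.round(1),plane(c,p,.075,fray).round(4))
E
```

```text
time: 2.8
position: [0.4923, 0.0357, 0.3248]
ee_rot: [0.706, -0.026, 0.707, 0.027]
wrist_force: [0.6, 0.0, 0.4]
gripper_width: 0.999
grasp now [0.4936 0.0357 0.1716] tool axes x [ 0.002 -0.    -1.   ] y [-0.075  0.997 -0.   ] yaw y 1.646
shift cm tool [ 9.96 -0.06 -0.14]
turn about tool x -0.006 j6 -0.134
((206.06149291992188, 193.6762237548828), (87.36698150634766, 26.07429313659668), 84.80557250976562)
[189.1 151.4] [0.4366 0.018  0.075 ]
[215.1 149. ] [0.432  0.0494 0.075 ]
[223. 236.] [0.5415 0.0638 0.075 ]
[197.  238.4] [0.5478 0.0302 0.075 ]
((257.7676696777344, 199.81845092773438), (134.95855712890625, 38.9399528503418), 86.8201675415039)
[234.6 133.5] [0.4382 0.0161 0.075 ]
[273.5 131.4] [0.4345 0.0444 0.075 ]
[281.  266.1] [0.5428 0.0604 0.075 ]
[242.1 268.3] [0.5472 0.0283 0.075 ]
```

View pics/w2.png

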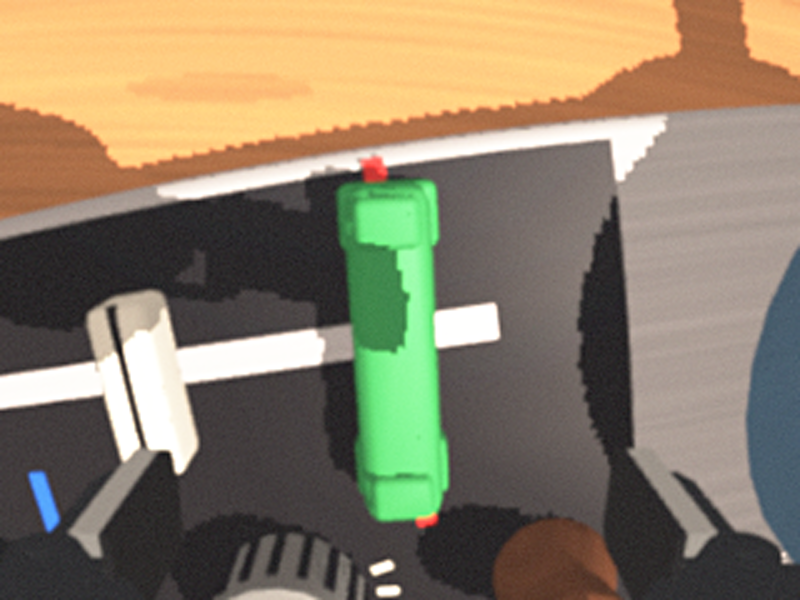

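```bash
python3 -m jog '[[2,0.15,-0.25,-0.045,-1],[2.5,0,0,0,-1],[2.5,0,0,0,-1],[1.5,0,0,0,-1],[1.4,0,0,0,-1],[0,0,0,0,-1],[0,0,0,0,-1]]'
python3 - <<'E'
from h import *
plan((.491,.037,.072),1.69);print(manip.sense()["wrist_force"])
E
python3 -m jog '[[0,0,0,0,1],[0,0,0,0,1],[0,0,0,0,1],[0,0,0,0,1],[0,0,0,0,1],[0,0,0,0,1],[0,0,0,0,1],[0,0,0,0,1]]'
```

```text
time: 3.55
position: [0.4914, 0.037, 0.2279]
ee_rot: [0.707, -0.043, 0.704, 0.042]
wrist_force: [-0.5, 0.4, -0.0]
gripper_width: 1.003
grasp now [0.492  0.037  0.0732] tool axes x [ 0.004 -0.    -1.   ] y [-0.12   0.993 -0.001] yaw y 1.691
shift cm tool [ 0.12  0.02 -0.1 ]
turn about tool x 0.001 j6 -0.177
[-0.52710842  0.37124147 -0.00381645]
time: 4.35
position: [0.4905, 0.0368, 0.2263]
ee_rot: [0.706, -0.043, 0.705, 0.042]
wrist_force: [0.3, 0.2, 5.5]
gripper_width: 0.289
```

Gripped (opening about 25 mm). Lifting and checking.

```bash
python3 -m jog '[[-1,0,0,0,1],[-2,0,0,0,1],[-3,0,0,0,1],[-4,0,0,0,1],[0,0,0,0,1]]'
python3 - <<'E'
from h import *
w=manip.camera("wrist");cv2.imwrite("pics/w3.png",w["image"][:,:,::-1])
plan((.4525,-.417,.172))
E
```

```text
time: 4.85
position: [0.4922, 0.0368, 0.3311]
ee_rot: [0.709, -0.043, 0.702, 0.042]
wrist_force: [1.1, 0.3, -0.7]
gripper_width: 0.29
grasp now [0.4921 0.0368 0.1739] tool axes x [ 0.006 -0.    -1.   ] y [-0.12   0.993 -0.001] yaw y 1.691
shift cm tool [  0.18 -44.57  -9.38]
```

View pics/w3.png

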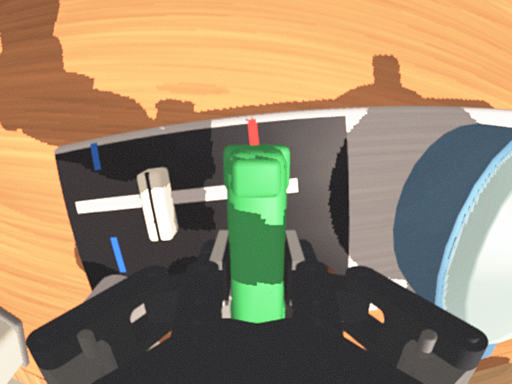

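The lifter is held between the pads, with its near end at about (257,155). Carrying it to above the plate.

```bash
python3 -m jog '[[-1,-2,-0.4,0,1],[0,-4,-0.85,0,1],[0,-4,-0.85,0,1],[0,-4,-0.85,0,1],[0,-4,-0.85,0,1],[0,-4,-0.85,0,1],[0,-4,-0.85,0,1],[0,-4,-0.85,0,1],[0,-4,-0.85,0,1],[0,-4,-0.85,0,1],[0,-4,-0.85,0,1],[0,-2.5,-0.5,0,1]]'; python3 -m jog '[[0,0,0,0,1],[0,0,0,0,1],[0,0,0,0,1]]'
python3 - <<'E'
from h import *
w=manip.camera("wrist");cv2.imwrite("pics/w4.png",w["image"][:,:,::-1])
s=manip.camera("scene");t=manip.camera("top")
crop(t["image"],320,180,450,350,3.5,"t4.png");crop(s["image"],80,80,240,280,3,"s4.png")
plan((.4525,-.417,.172))
E
```

```text
time: 6.1
position: [0.4489, -0.4184, 0.3336]
ee_rot: [0.705, -0.041, 0.707, 0.042]
wrist_force: [0.3, 0.1, -0.9]
gripper_width: 0.291
time: 6.4
position: [0.4496, -0.4149, 0.3344]
ee_rot: [0.705, -0.042, 0.706, 0.044]
wrist_force: [0.8, 0.2, -1.0]
gripper_width: 0.29
grasp now [ 0.45   -0.4148  0.1807] tool axes x [-0.001  0.001 -1.   ] y [-0.121  0.993  0.001] yaw y 1.692
shift cm tool [ 0.87 -0.25  0.22]
```

View pics/w4.png

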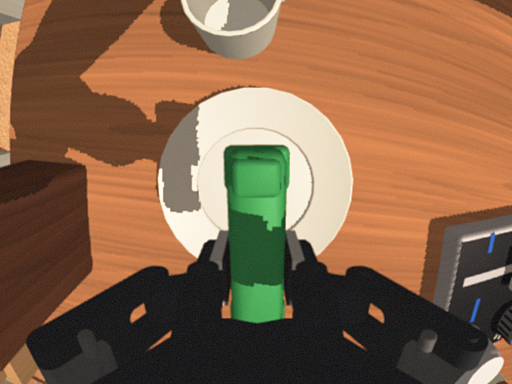

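View pics/t4.png

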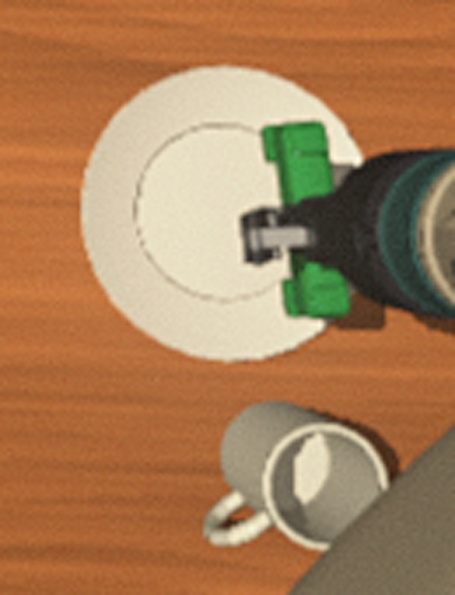

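View pics/s4.png

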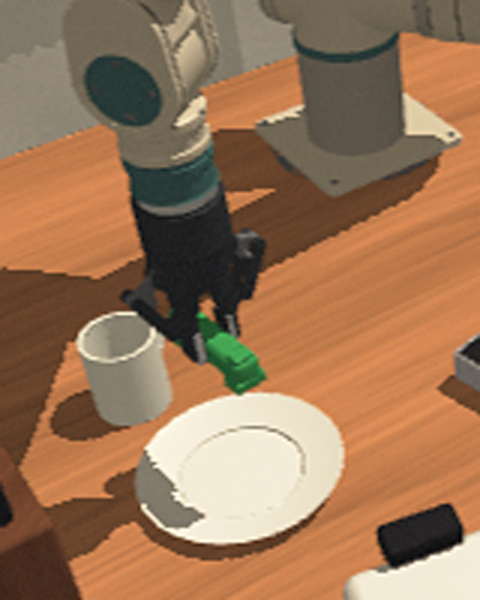

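```bash
python3 - <<'E'
from h import *
w=manip.camera("wrist");t=manip.camera("top")
for z in(.006,): print("inner top",plane(t,(320+222/3.5,180+212/3.5),z),"w",plane(w,(255.5,183),z,fray))
# outer rim from wrist: cut points
for p in((158,184),(353,184),(255,87)): print(p,plane(w,p,.018,fray).round(4))
for p in((196,182),(314,182),(255,127)): print("in",p,plane(w,p,.006,fray).round(4))
p,R=tool();g=p+R[:,0]*manip.grasp_offset;print("g",g)
print("lifter mid top",plane(t,(320+305/3.5,180+219/3.5),g[2]+.009))
for a in((298,124),(316,314)): print("ends",plane(t,(320+a[0]/3.5,180+a[1]/3.5),g[2]+.003))
print("near end wrist",plane(w,(257,147),g[2]+.009,fray))
print("mug",plane(t,(320+325/3.5,180+485/3.5),.09))
E
```

```text
inner top [ 0.45238287 -0.41687229  0.006     ] w [ 0.44977421 -0.41515012  0.006     ]
(158, 184) [ 0.4597 -0.5145  0.018 ]
(353, 184) [ 0.4357 -0.3164  0.018 ]
(255, 87) [ 0.3543 -0.4272  0.018 ]
in (196, 182) [ 0.456  -0.4768  0.006 ]
in (314, 182) [ 0.4412 -0.355   0.006 ]
in (255, 127) [ 0.393  -0.4225  0.006 ]
g [ 0.45019792 -0.41526176  0.18107278]
lifter mid top [ 0.45202504 -0.40632659  0.19007278]
ends [ 0.50441194 -0.40503008  0.18407278]
ends [ 0.40024891 -0.41414636  0.18407278]
near end wrist [ 0.39516015 -0.4207481   0.19007278]
mug [ 0.28903694 -0.45390366  0.09      ]
```

```bash
python3 -m jog '[[3,0,0.1,0,1],[4,0,0,0,1],[3.5,0,0,0,1],[2,0,0,0,1],[1,0,0,0,1],[0,0,0,0,1],[0,0,0,0,1]]'
python3 - <<'E'
from h import *
plan((.451,-.416,.032))
E
python3 -m jog '[[0.3,0,0,0,1],[0.2,0,0,0,1],[0,0,0,0,1]]'
```

```text
time: 7.35
position: [0.4516, -0.4165, 0.2019]
ee_rot: [0.706, -0.043, 0.705, 0.042]
wrist_force: [0.5, 0.2, -0.7]
gripper_width: 0.295
grasp now [ 0.4518 -0.4167  0.0472] tool axes x [ 0.001 -0.002 -1.   ] y [-0.12   0.993 -0.002] yaw y 1.691
shift cm tool [ 1.52  0.09 -0.08]
time: 7.65
position: [0.4511, -0.4163, 0.1963]
ee_rot: [0.706, -0.043, 0.706, 0.042]
wrist_force: [-1.2, -0.0, -1.1]
gripper_width: 0.289
```

```bash
python3 -m jog '[[0.3,0,0,0,1],[0.2,0,0,0,1],[0,0,0,0,1]]';python3 -m jog '[[0.15,0,0,0,1],[0,0,0,0,1],[0,0,0,0,1]]';python3 -m jog '[[0.15,0,0,0,1],[0,0,0,0,1],[0,0,0,0,1]]'
```

```text
time: 7.95
position: [0.4508, -0.4159, 0.1902]
ee_rot: [0.706, -0.042, 0.706, 0.043]
wrist_force: [0.7, 0.3, -1.6]
gripper_width: 0.293
time: 8.25
position: [0.451, -0.4161, 0.1891]
ee_rot: [0.706, -0.042, 0.706, 0.043]
wrist_force: [-0.3, 0.3, -2.0]
gripper_width: 0.292
time: 8.55
position: [0.451, -0.4161, 0.1877]
ee_rot: [0.706, -0.042, 0.706, 0.042]
wrist_force: [0.2, 0.4, -1.2]
gripper_width: 0.294
```

```bash
python3 -m jog '[[0.15,0,0,0,1],[0,0,0,0,1],[0,0,0,0,1]]';python3 -m jog '[[0.12,0,0,0,1],[0,0,0,0,1],[0,0,0,0,1]]'
python3 - <<'E'
from h import *
s=manip.camera("scene");crop(s["image"],100,150,220,270,5,"s5.png")
E
```

```text
time: 8.85
position: [0.4511, -0.4163, 0.1863]
ee_rot: [0.706, -0.043, 0.706, 0.042]
wrist_force: [1.1, -0.7, -0.6]
gripper_width: 0.291
time: 9.15
position: [0.4512, -0.4162, 0.1863]
ee_rot: [0.706, -0.043, 0.706, 0.042]
wrist_force: [-1.7, 1.1, 7.4]
gripper_width: 0.288
```

View pics/s5.png

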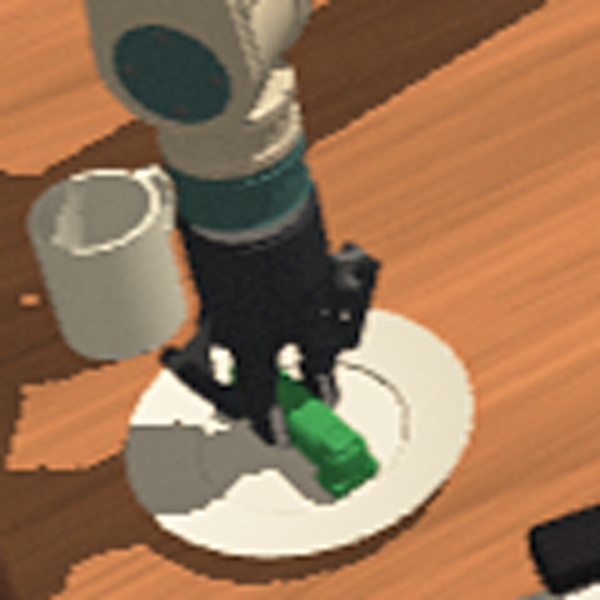

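Contact is felt (7 N up) and the lifter is on the plate. I'll release with a modest opening and rise.

```bash
python3 -m jog '[[0,0,0,0,0.2],[0,0,0,0,0],[0,0,0,0,-0.1],[0,0,0,0,-0.1],[0,0,0,0,-0.1],[-0.5,0,0,0,-0.1],[-1,0,0,0,-0.1],[-2,0,0,0,-0.1],[-4,0,0,0,-0.1],[-4,0,0,0,-0.1],[-2,0,0,0,-0.1]]'
python3 - <<'E'
from h import *
w=manip.camera("wrist");cv2.imwrite("pics/w6.png",w["image"][:,:,::-1])
t=manip.camera("top");crop(t["image"],320,180,450,350,3.5,"t6.png")
E
```

```text
time: 10.3
position: [0.4519, -0.4171, 0.3253]
ee_rot: [0.707, -0.044, 0.704, 0.041]
wrist_force: [0.1, -1.5, -0.2]
gripper_width: 0.55
```

View pics/w6.png

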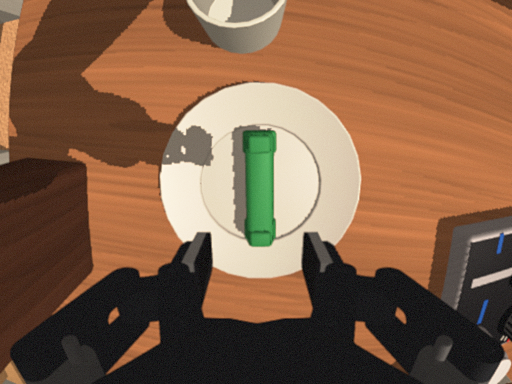

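View pics/t6.png

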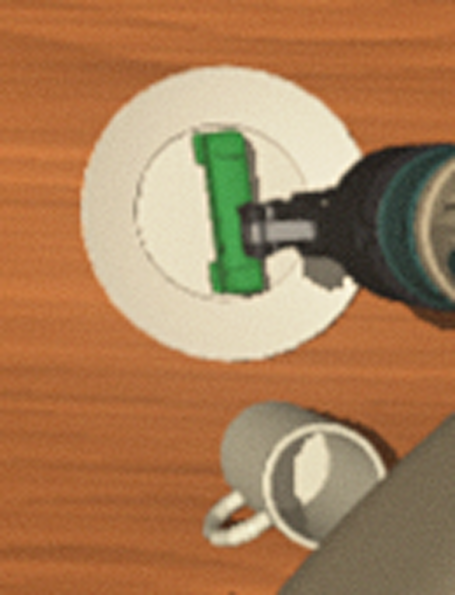

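The lifter lies flat inside the plate's inner ring: centre about (261,187), ring centre about (261,181). Now to the deck for the slider.

```bash
python3 - <<'E'
from h import *
d=np.load("cook.npz");R,o=d["R"],d["o"]
p=R@np.array([-.045,-.0])+o;print(p)
plan((*p,.25),.214+np.pi/2)
E
```

```text
[ 0.5027398  -0.01832888]
grasp now [ 0.4533 -0.4186  0.1709] tool axes x [ 0.006 -0.007 -1.   ] y [-0.12   0.993 -0.008] yaw y 1.691
shift cm tool [-8.17 39.08  9.76]
turn about tool x -0.094 j6 -0.971
```

```bash
python3 -m jog '[[-4,0,0,0,-0.1],[-4,2,0.5,0,-0.1],[0,4,1,0,-0.1],[0,4,1,0,-0.1],[0,4,1,0,-0.1],[0,4,1,0,-0.1],[0,4,1,0,-0.1],[0,4,1,0,-0.1],[0,4,1,0,-0.1],[0,4,1,0,-0.1],[0,4,1,0,-0.1],[0,1.2,0.3,-0.09,-0.1]]'; python3 -m jog '[[0,0,0,0,-0.1],[0,0,0,0,-0.1]]'
python3 - <<'E'
from h import *
w=manip.camera("wrist");cv2.imwrite("pics/w7.png",cv2.resize(w["image"][:,:,::-1],None,fx=1.5,fy=1.5))
np.savez("w7.npz",i=w["image"],T=w["world_from_camera"])
plan((.5,0,.25),.214+np.pi/2)
d=np.load("cook.npz");R,o=d["R"],d["o"];toC=lambda p:(R.T@(np.array(p)[:2]-o)*1000).round(1)
h=cv2.cvtColor(w["image"],cv2.COLOR_RGB2HSV);H,S,V=[h[...,i].astype(int) for i in range(3)]
for n,m in(("red",((H<6)|(H>174))&(S>150)&(V>80)),("blue",(H>105)&(H<130)&(S>120)&(V>60)),("slot/white",(S<60)&(V>150))):
    for c,s in cent(0,m):
        if s[4]>15: print(n,c,s,toC(plane(w,c,.077 if 0 else .045,fray)))
E
```

```text
time: 11.6
position: [0.5007, -0.012, 0.399]
ee_rot: [0.702, -0.076, 0.704, 0.077]
wrist_force: [0.7, -0.8, -0.7]
gripper_width: 0.549
time: 11.8
position: [0.501, -0.0152, 0.3993]
ee_rot: [0.703, -0.074, 0.704, 0.074]
wrist_force: [0.1, 0.3, 1.3]
gripper_width: 0.55
grasp now [ 0.5009 -0.0157  0.2448] tool axes x [-0.001 -0.    -1.   ] y [-0.207  0.978 -0.   ] yaw y 1.779
shift cm tool [-0.52  1.56  0.23]
turn about tool x -0.006 j6 -0.368
red [305.9, 137.0] [302, 125, 8, 24, 160] [-92.6  58.2]
red [303.4, 223.6] [300, 209, 8, 33, 207] [ 7.5 58.4]
blue [168.4, 139.7] [165, 128, 8, 24, 162] [-91.7 -94. ]
blue [175.4, 226.0] [171, 210, 10, 33, 235] [ 10.3 -92.9]
slot/white [14.0, 7.7] [0, 0, 34, 19, 502] [-307.2 -342.1]
slot/white [26.2, 93.7] [0, 33, 52, 127, 4391] [-169.6 -303.8]
slot/white [302.1, 125.6] [200, 121, 193, 23, 1386] [-105.    53.8]
slot/white [175.0, 127.0] [172, 125, 7, 5, 31] [-105.5  -85.7]
slot/white [483.8, 139.3] [463, 131, 38, 19, 444] [-103.7  310.6]
slot/white [218.1, 184.2] [211, 155, 13, 59, 547] [-40.1 -39. ]
slot/white [266.3, 180.8] [224, 155, 112, 59, 1920] [-43.6  14.9]
slot/white [393.1, 156.1] [387, 155, 13, 3, 17] [-73.8 164.5]
slot/white [481.4, 246.9] [442, 157, 70, 160, 8354] [ 55.1 342.9]
slot/white [174.4, 180.8] [142, 175, 67, 13, 741] [-44.6 -89.6]
slot/white [381.8, 188.1] [373, 186, 20, 6, 54] [-35.1 152.8]
slot/white [380.4, 261.5] [363, 240, 48, 37, 756] [ 62.7 164.4]
slot/white [286.2, 253.8] [282, 252, 9, 5, 31] [46.2 39.4]
slot/white [256.0, 277.2] [205, 254, 104, 44, 2072] [78.6  2.7]
slot/white [286.4, 261.7] [283, 260, 8, 4, 29] [57.1 40. ]
slot/white [16.0, 320.4] [0, 266, 45, 118, 3039] [ 214.6 -451.9]
slot/white [146.5, 274.8] [141, 273, 13, 4, 33] [  79.8 -140.7]
slot/white [245.7, 317.6] [230, 314, 31, 9, 155] [143.5 -11.6]
slot/white [446.2, 351.4] [443, 347, 7, 10, 31] [266.1 345. ]
slot/white [509.3, 368.4] [506, 360, 6, 17, 62] [409.  613.8]
```

View pics/w7.png

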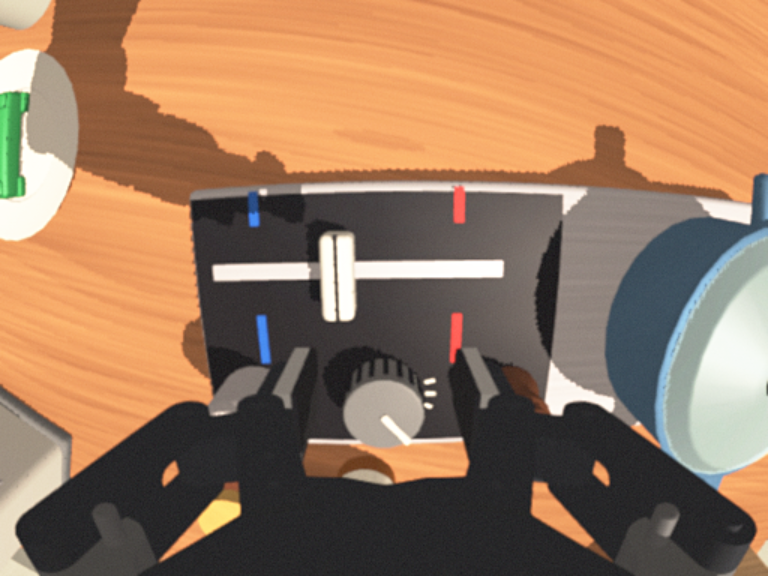

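The red stripes are at (459,205)/(456,337), the slider centre at about (338,277), and the marks lie at cooker y ≈ +58.

```bash
python3 - <<'E'
from h import *
w=manip.camera("wrist");t=manip.camera("top");s=manip.camera("scene")
d=np.load("cook.npz");R,o=d["R"],d["o"];toC=lambda p:(R.T@(np.array(p)[:2]-o)*1000).round(1)
sp=(337.5/1.5,277/1.5)
p=plane(w,sp,.077,fray);print("slider w",p,toC(p))
print("tri w+scene", tri([fray(w,sp),ray(s,(225+228/5,140+190/5))]))
print("track end",toC(plane(w,(213/1.5,272/1.5),.045,fray)),toC(plane(w,(503/1.5,268/1.5),.045,fray)))
plan((*p[:2],.070),.214+np.pi/2)
E
```

```text
slider w [ 0.50716987 -0.04630396  0.077     ] [-46.6 -28.3]
tri w+scene (array([ 0.50873793, -0.04562847,  0.07332283]), np.float64(0.001114494466788244))
track end [ -44.6 -130.5] [-45.9  93. ]
grasp now [ 0.5012 -0.0162  0.2451] tool axes x [-0. -0. -1.] y [-0.206  0.978 -0.   ] yaw y 1.779
shift cm tool [17.51 -3.07 -0.03]
turn about tool x -0.006 j6 -0.369
```

```bash
python3 -m jog '[[2,-1.2,0,-0.006,-0.1],[3,-2,0.1,0,-0.1],[4,0,0,0,-0.1],[4,0,0,0,-0.1],[2.5,0,0,0,-0.1],[1,0,0,0,-0.1],[0,0,0,0,-0.1],[0,0,0,0,-0.1]]'
python3 - <<'E'
from h import *
w=manip.camera("wrist");cv2.imwrite("pics/w8.png",w["image"][:,:,::-1])
plan((.508,-.048,.070),.214+np.pi/2);print(manip.sense()["wrist_force"])
E
```

```text
time: 12.8
position: [0.5099, -0.0468, 0.2362]
ee_rot: [0.704, -0.076, 0.702, 0.076]
wrist_force: [-0.1, 0.6, 0.2]
gripper_width: 0.552
grasp now [ 0.5107 -0.0468  0.082 ] tool axes x [ 0.003 -0.001 -1.   ] y [-0.214  0.977 -0.001] yaw y 1.786
shift cm tool [ 1.2  -0.06 -0.29]
turn about tool x 0.002 j6 -0.433
[-0.94858225 -0.65119493  0.07373317]
```

View pics/w8.png

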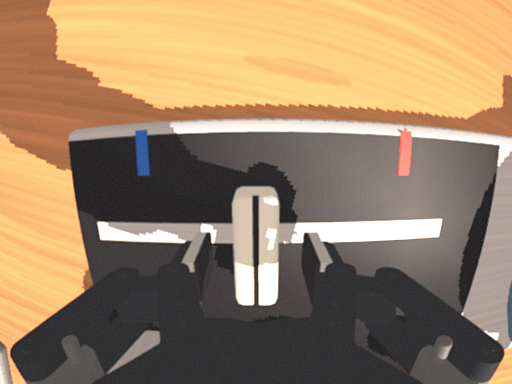

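The bar at (255,240) sits between the pads, which are at about 200 and 318. Lowering the rest and closing.

```bash
python3 -m jog '[[0.6,-0.05,-0.2,0,-0.1],[0.4,0,0,0,-0.1],[0,0,0,0,0.2],[0,0,0,0,1],[0,0,0,0,1],[0,0,0,0,1],[0,0,0,0,1],[0,0,0,0,1]]'
python3 - <<'E'
from h import *
w=manip.camera("wrist");cv2.imwrite("pics/w9.png",w["image"][:,:,::-1])
d=np.load("cook.npz");R,o=d["R"],d["o"];toC=lambda p:(R.T@(np.array(p)[:2]-o)*1000).round(1)
p,Rt=tool();g=p+Rt[:,0]*manip.grasp_offset;print(toC(g),g)
h=cv2.cvtColor(w["image"],cv2.COLOR_RGB2HSV);H,S,V=[h[...,i].astype(int) for i in range(3)]
for c,s in cent(0,((H<6)|(H>174))&(S>120)&(V>80)):
    if s[4]>15: print("red",c,s,toC(plane(w,c,.045,fray)))
tgt=R@np.array([toC(g)[0]/1000,.0575])+o
plan((*tgt,g[2]),.214+np.pi/2)
E
```

```text
time: 13.65
position: [0.5072, -0.0472, 0.2253]
ee_rot: [0.703, -0.076, 0.703, 0.076]
wrist_force: [-1.7, -0.4, 3.9]
gripper_width: 0.249
[-46.8 -29.2] [ 0.50716245 -0.04720247  0.07056807]
red [412.6, 159.9] [405, 137, 16, 48, 514] [-94.   58.1]
grasp now [ 0.5072 -0.0472  0.0706] tool axes x [-0. -0. -1.] y [-0.215  0.977 -0.   ] yaw y 1.787
shift cm tool [-0.    8.67  0.02]
turn about tool x 0.002 j6 -0.436
```

View pics/w9.png

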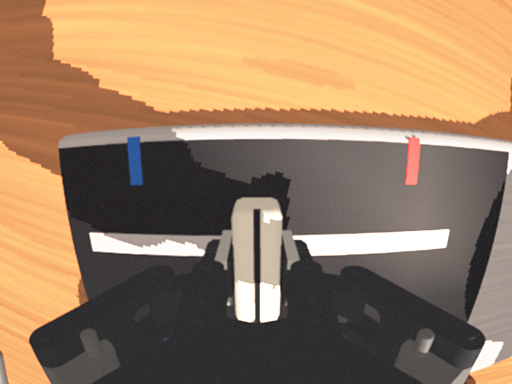

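Bar gripped (21 mm). Sliding toward red, stopping just short to check.

```bash
python3 -m jog '[[0,0.5,0,0,1],[0,1,0,0,1],[0,1.2,0,0,1],[0,1.2,0,0,1],[0,1.2,0,0,1],[0,1.2,0,0,1],[0,1,0,0,1],[0,0.6,0,0,1],[0,0.4,0,0,1],[0,0,0,0,1],[0,0,0,0,1]]'
python3 - <<'E'
from h import *
w=manip.camera("wrist");cv2.imwrite("pics/w10.png",cv2.resize(w["image"][100:340,120:400,::-1],None,fx=2.8,fy=2.5))
d=np.load("cook.npz");R,o=d["R"],d["o"];toC=lambda p:(R.T@(np.array(p)[:2]-o)*1000).round(1)
p,Rt=tool();g=p+Rt[:,0]*manip.grasp_offset;print(toC(g),g)
h=cv2.cvtColor(w["image"],cv2.COLOR_RGB2HSV);H,S,V=[h[...,i].astype(int) for i in range(3)]
for c,s in cent(0,((H<6)|(H>174))&(S>120)&(V>80)):
    if s[4]>15: print("red",c,s,toC(plane(w,c,.045,fray)))
    
E
```

```text
time: 14.8
position: [0.4889, 0.0348, 0.2253]
ee_rot: [0.703, -0.076, 0.703, 0.077]
wrist_force: [-4.3, -0.7, 7.5]
gripper_width: 0.243
[-47.4  55. ] [0.48866563 0.03492652 0.07050807]
red [260.8, 158.5] [253, 132, 17, 53, 789] [-93.3  57.7]
```

View pics/w10.png

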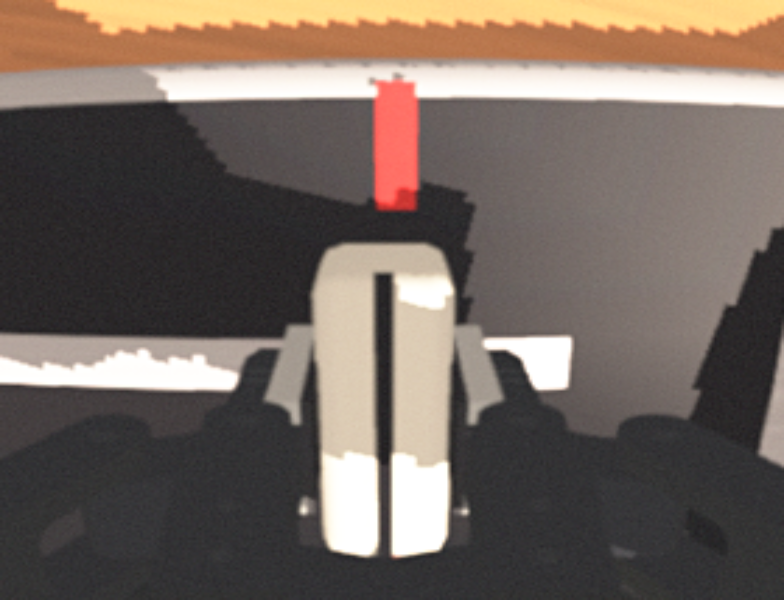

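```bash
python3 -m jog '[[0,0.25,0,0,1],[0,0,0,0,1],[0,0,0,0,1]]'
python3 - <<'E'
from h import *
w=manip.camera("wrist");cv2.imwrite("pics/w11.png",cv2.resize(w["image"][100:340,120:400,::-1],None,fx=2.8,fy=2.5))
d=np.load("cook.npz");R,o=d["R"],d["o"];toC=lambda p:(R.T@(np.array(p)[:2]-o)*1000).round(1)
p,Rt=tool();g=p+Rt[:,0]*manip.grasp_offset;print(toC(g),g)
h=cv2.cvtColor(w["image"],cv2.COLOR_RGB2HSV);H,S,V=[h[...,i].astype(int) for i in range(3)]
for c,s in cent(0,((H<6)|(H>174))&(S>120)&(V>80)):
    if s[4]>15: print("red",c,s,toC(plane(w,c,.045,fray)))
for x in(300,384,390,396):print(toC(plane(w,(120+x/2.8,100+270/2.5),.077,fray)))
E
```

```text
time: 15.15
position: [0.4884, 0.0369, 0.2253]
ee_rot: [0.703, -0.076, 0.703, 0.076]
wrist_force: [-2.8, -0.8, 6.3]
gripper_width: 0.248
[-47.4  57. ] [0.48827398 0.03687944 0.07054432]
red [257.1, 158.4] [249, 132, 17, 53, 801] [-93.4  57.8]
[-77.1  45.4]
[-77.1  57.8]
[-77.1  58.7]
[-77.1  59.6]
```

View pics/w11.png

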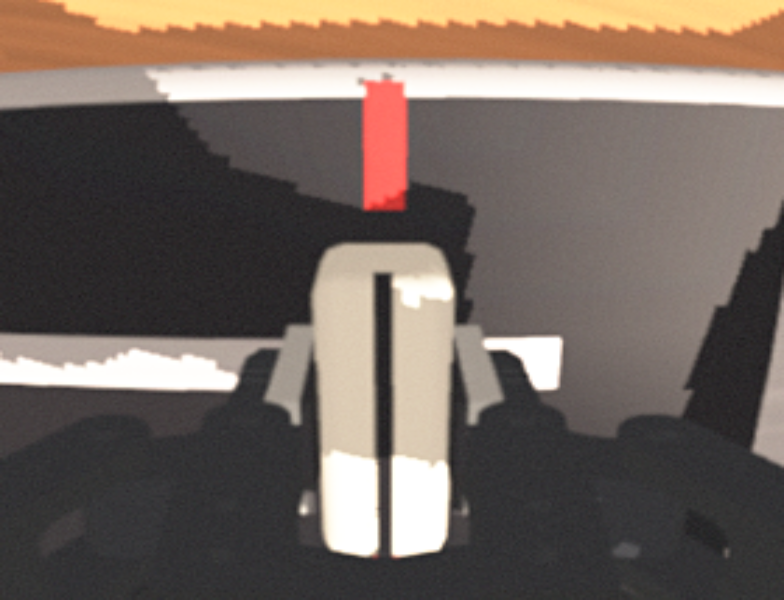

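The groove (384) lines up with the red stripe (385). Releasing the slider and rising.

```bash
python3 -m jog '[[0,0,0,0,0.2],[0,0,0,0,0],[0,0,0,0,-0.1],[0,0,0,0,-0.1],[-0.5,0,0,0,-0.1],[-1,0,0,0,-0.1],[-2,0,0,0,-0.3],[-4,0,0,0,-1],[-4,0,0,0,-1],[-3,0,0,0,-1],[-3,0,0,0,-1],[0,0,0,0,-1]]'
python3 - <<'E'
from h import *
d=np.load("cook.npz");R,o=d["R"],d["o"];toC=lambda p:(R.T@(np.array(p)[:2]-o)*1000).round(1)
w=manip.camera("wrist");cv2.imwrite("pics/w12.png",cv2.resize(w["image"][:,:,::-1],None,fx=1.5,fy=1.5))
t=manip.camera("top")
print("oil",toC(plane(t,(197,97),.2)),toC(plane(t,(210,130),.01)),"jar",toC(plane(t,(256,112),.1)))
h=cv2.cvtColor(w["image"],cv2.COLOR_RGB2HSV);H,S,V=[h[...,i].astype(int) for i in range(3)]
for c,s in cent(0,((H<6)|(H>174))&(S>150)&(V>80)):
    if s[4]>15: print("red",c,s,toC(plane(w,c,.045,fray)))
plan((*(R@np.array([.055,0])+o),.2),.214+np.pi/2+.35)
E
```

```text
time: 16.4
position: [0.4906, 0.0363, 0.4061]
ee_rot: [0.707, -0.077, 0.699, 0.076]
wrist_force: [0.7, 0.5, -0.6]
gripper_width: 1.0
oil [180.1 -20.3] [167.2 -14. ] jar [ 161.  -132.4]
red [258.7, 131.7] [255, 120, 8, 24, 172] [-92.7  57.8]
red [259.0, 221.5] [256, 207, 8, 30, 206] [12.1 58.6]
grasp now [0.4896 0.0363 0.2469] tool axes x [ 0.003 -0.    -1.   ] y [-0.214  0.977 -0.001] yaw y 1.787
shift cm tool [ 4.72 -5.64 10.1 ]
turn about tool x -0.348 j6 -0.274
```

View pics/w12.png

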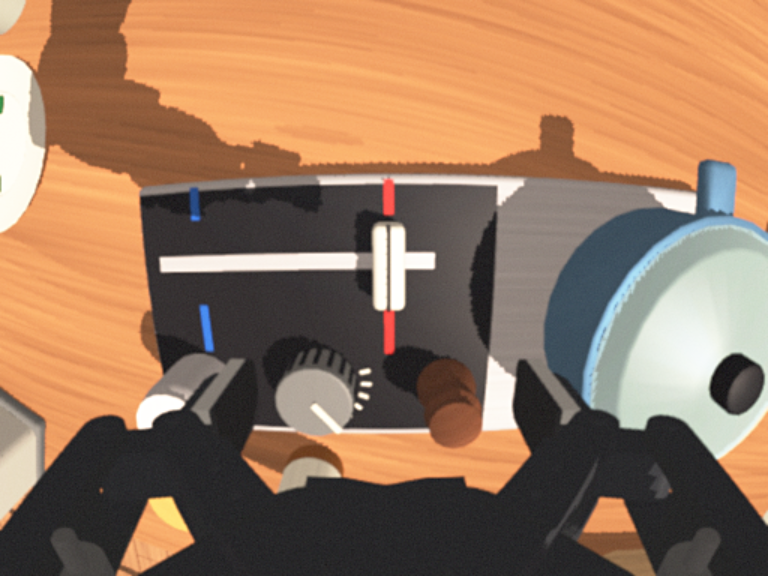

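The slider sits on the red line: bar at (389,266), stripes at (388,197)/(389,332). Now I'll measure the timer.

```bash
python3 - <<'E'
from h import *
d=np.load("cook.npz");R,o=d["R"],d["o"];toC=lambda p:(R.T@(np.array(p)[:2]-o)*1000).round(1)
w=manip.camera("wrist");s=manip.camera("scene");t=manip.camera("top")
crop(w["image"],170,220,270,300,8,"w13.png")
crop(s["image"],285,165,325,205,15,"s13.png")
crop(t["image"],185,145,235,195,12,"t13.png")
c=(315/1.5,397/1.5);print(toC(plane(w,c,.086,fray)),tri([fray(w,c),ray(s,(225+390/5,140+221/5))]))
E
```

```text
[41.7  6.3] (array([0.59518615, 0.00889067, 0.07492827]), np.float64(0.0041653350197235536))
```

View pics/w13.png

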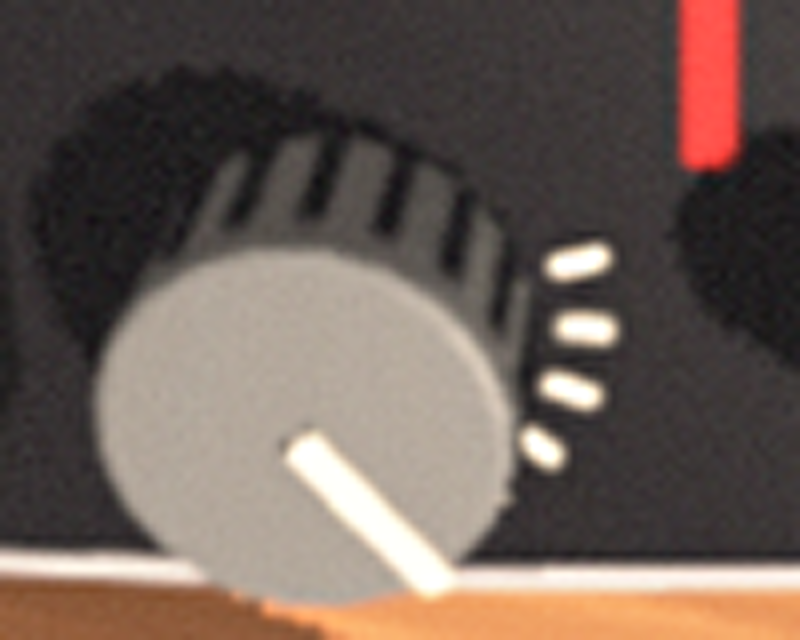

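View pics/s13.png

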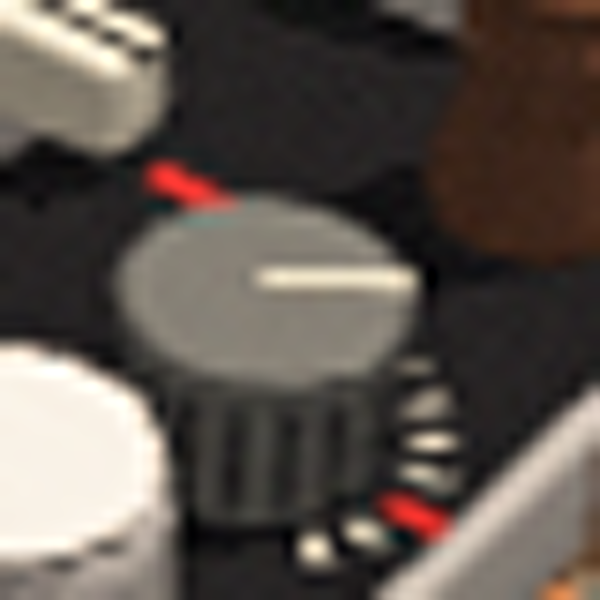

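View pics/t13.png

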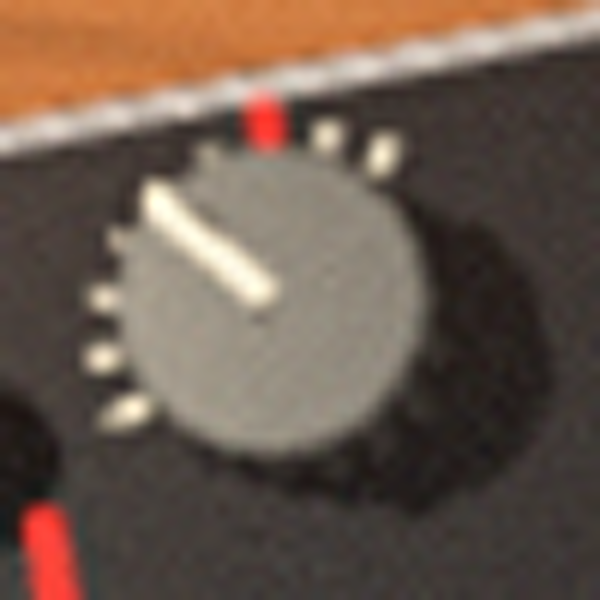

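```bash
python3 - <<'E'
from h import *
d=np.load("cook.npz");R,o=d["R"],d["o"];toC=lambda p:(R.T@(np.array(p)[:2]-o)*1000).round(1)
w=manip.camera("wrist");s=manip.camera("scene");t=manip.camera("top")
W=lambda p:(170+p[0]/8,220+p[1]/8);S=lambda p:(285+p[0]/15,165+p[1]/15);T=lambda p:(185+p[0]/12,145+p[1]/12)
for n,c,f,g,ce,a,b in(("w",w,fray,W,(305,426),(303,440),(437,585)),("s",s,ray,S,(268,290),(262,278),(412,278)),("t",t,ray,T,(274,298),(265,290),(152,192))):
    P=[plane(c,g(x),.086,f) for x in(ce,a,b)];d1=R.T@(P[2]-P[1])[:2];d2=R.T@(P[2]-P[0])[:2]
    print(n,"centre",P[0].round(4),toC(P[0]),"angle",np.arctan2(d1[1],d1[0]).round(3),np.arctan2(d2[1],d2[0]).round(3))
print(tri([fray(w,W((305,426))),ray(t,T((274,298))),ray(s,S((268,290)))]))
print("red tick",toC(plane(t,T((267,124)),.045)),toC(plane(s,S((418,515)),.045)))
plan((.600,.003,.2),.214+np.pi/2+.35)
E
```

```text
w centre [0.5927 0.0061 0.086 ] [48.1  4.8] angle 0.64 0.585
s centre [0.6058 0.0031 0.086 ] [60.3 -1. ] angle 0.682 0.809
t centre [0.6002 0.0012 0.086 ] [54.4 -1.6] angle 0.672 0.671
(array([0.60016964, 0.00538981, 0.07851086]), np.float64(0.003204583729449544))
red tick [97.1 -0.8] [99.2  1.1]
grasp now [0.488  0.0364 0.2441] tool axes x [-0.003  0.    -1.   ] y [-0.214  0.977  0.001] yaw y 1.787
shift cm tool [ 4.38 -5.67 10.23]
turn about tool x -0.348 j6 -0.274
```

```bash
python3 -m jog '[[0,-2,3.5,0,-1],[0,-2,3.5,0,-1],[0,-1.6,3.2,0,-1],[0,0,0,-0.12,-1],[0,0,0,-0.12,-1],[0,0,0,-0.1,-1],[0,0,0,0,-1],[0,0,0,0,-1]]'
python3 - <<'E'
from h import *
plan((.600,.003,.1),.214+np.pi/2+.335)
s=manip.camera("scene");crop(s["image"],225,80,385,240,3.7,"s14.png")
E
```

```text
time: 17.6
position: [0.6004, 0.0036, 0.3993]
ee_rot: [0.68, -0.193, 0.681, 0.194]
wrist_force: [-0.7, -0.3, -0.4]
gripper_width: 0.998
grasp now [0.6002 0.0036 0.2446] tool axes x [-0.001  0.    -1.   ] y [-0.526  0.85   0.001] yaw y 2.125
shift cm tool [14.46 -0.05 -0.03]
turn about tool x 0.005 j6 -0.656
```

View pics/s14.png

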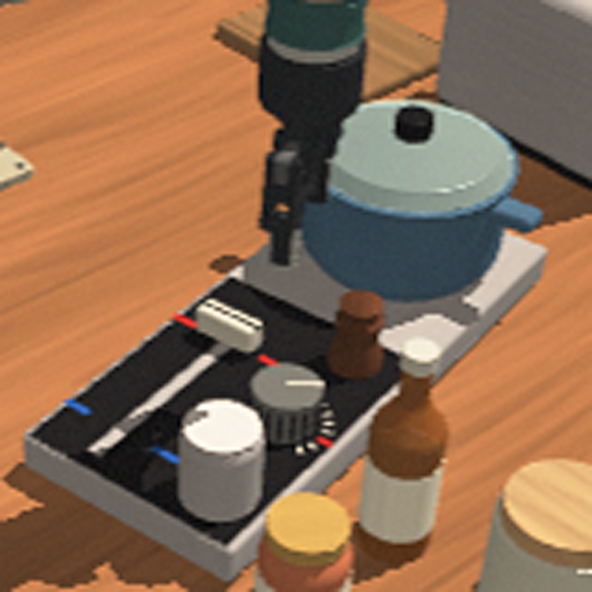

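```bash
python3 -m jog '[[3,0,0,0,-1],[4,0,0,0,-1],[3.5,0,0,0,-1],[2,0,0,0,-1],[0.5,0,0,0,-1],[0,0,0,0,-1],[0,0,0,0,-1]]'
python3 - <<'E'
from h import *
plan((.600,.003,.071),.214+np.pi/2+.335)
s=manip.camera("scene");crop(s["image"],265,120,345,200,7,"s15.png")
w=manip.camera("wrist");crop(w["image"],0,0,512,384,1.5,"w15.png")
t=manip.camera("top");crop(t["image"],150,110,270,230,5,"t15.png")
E
```

```text
time: 18.35
position: [0.6013, 0.0035, 0.2715]
ee_rot: [0.681, -0.194, 0.679, 0.194]
wrist_force: [0.0, -0.2, -0.1]
gripper_width: 1.002
grasp now [0.6017 0.0035 0.1168] tool axes x [ 0.003 -0.    -1.   ] y [-0.528  0.849 -0.002] yaw y 2.127
shift cm tool [ 4.58  0.06 -0.18]
turn about tool x 0.007 j6 -0.657
```

View pics/s15.png

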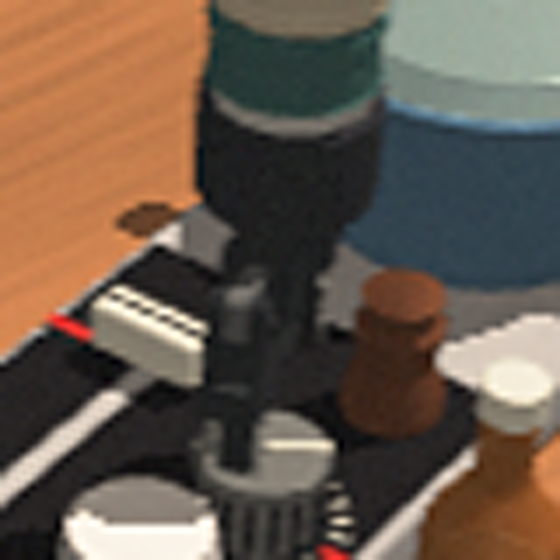

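View pics/w15.png

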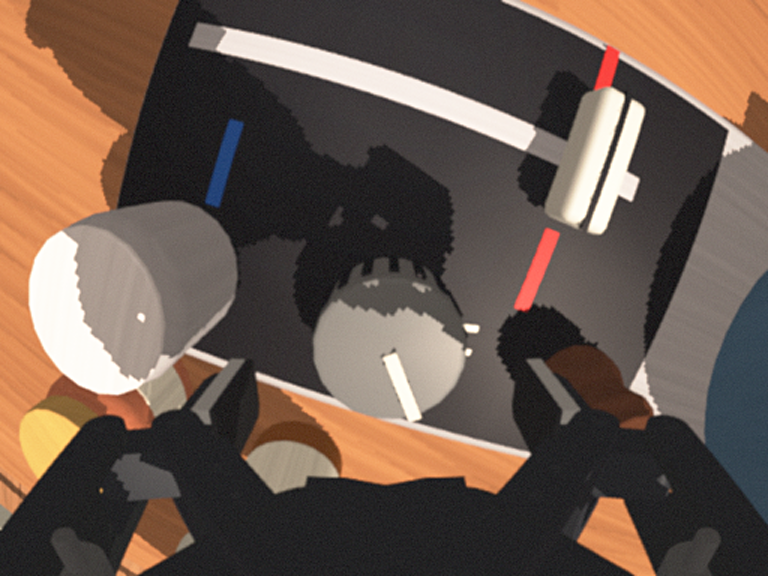

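View pics/t15.png

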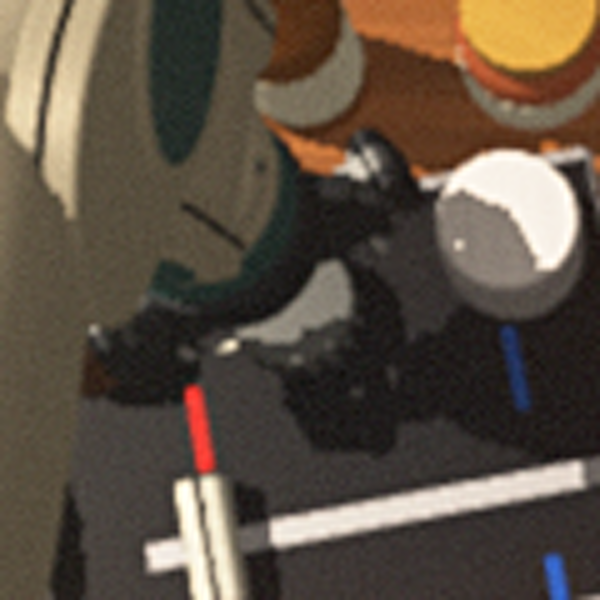

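```bash
python3 - <<'E'
from h import *
d=np.load("cook.npz");R,o=d["R"],d["o"];toC=lambda p:(R.T@(np.array(p)[:2]-o)*1000).round(1)
w=manip.camera("wrist")
for p in((390,348),(314,348),(467,348),(390,420),(390,352),(415,418)):
    q=plane(w,(p[0]/1.5,p[1]/1.5),.086,fray);print(p,q.round(4),toC(q))
a,b=[plane(w,(p[0]/1.5,p[1]/1.5),.086,fray) for p in((389,354),(412,418))];v=R.T@(b-a)[:2];print(np.arctan2(v[1],v[0]))
E
```

```text
(390, 348) [0.5975 0.0038 0.086 ] [52.3  1.5]
(314, 348) [ 0.6128 -0.0204  0.086 ] [ 62.1 -25.4]
(467, 348) [0.5824 0.0286 0.086 ] [42.8 29. ]
(390, 420) [0.6241 0.0205 0.086 ] [81.8 12.1]
(390, 352) [0.5989 0.0046 0.086 ] [53.8  2. ]
(415, 418) [0.6181 0.0285 0.086 ] [77.7 21.3]
0.6617992746379662
```

The wrist view puts the timer centre at (0.598, 0.004) and the pointer 0.66 rad short of red, both matching earlier readings. Descending and gripping.

```bash
python3 -m jog '[[1,0.05,-0.2,0,-1],[1,0,0,0,-1],[1,0,0,0,-1],[0.5,0,0,0,-1],[0,0,0,0,-1],[0,0,0,0,-1]]'; python3 -m jog '[[0.4,0,0,0,-1],[0.3,0,0,0,-1],[0,0,0,0,-1],[0,0,0,0,-1]]'
python3 - <<'E'
from h import *
plan((.600,.0035,.071),.214+np.pi/2+.335)
E
```

```text
time: 19.15
position: [0.5985, 0.0029, 0.2347]
ee_rot: [0.68, -0.194, 0.68, 0.194]
wrist_force: [-0.3, -0.1, 0.4]
gripper_width: 0.998
time: 19.55
position: [0.5983, 0.003, 0.2278]
ee_rot: [0.68, -0.194, 0.68, 0.194]
wrist_force: [-0.7, 0.5, -0.3]
gripper_width: 0.996
grasp now [0.5982 0.0031 0.0731] tool axes x [-0.001  0.    -1.   ] y [-0.528  0.849  0.001] yaw y 2.127
shift cm tool [ 0.21 -0.06  0.18]
turn about tool x 0.007 j6 -0.659
```

```bash
python3 -m jog '[[0,0,0.1,0,1],[0,0,0,0,1],[0,0,0,0,1],[0,0,0,0,1],[0,0,0,0,1],[0,0,0,0,1]]'
python3 - <<'E'
from h import *
print(manip.sense()["joint_positions"].round(3),manip.sense()["wrist_torque"])
s=manip.camera("scene");crop(s["image"],285,165,325,205,15,"s16.png")
E
```

```text
time: 20.15
position: [0.5995, 0.0035, 0.2286]
ee_rot: [0.68, -0.194, 0.68, 0.194]
wrist_force: [-2.1, 1.6, 5.7]
gripper_width: 0.685
[-0.102  0.376 -0.289  0.906  0.    -0.658] [0.27434228 0.3286454  0.00692341]
```

View pics/s16.png

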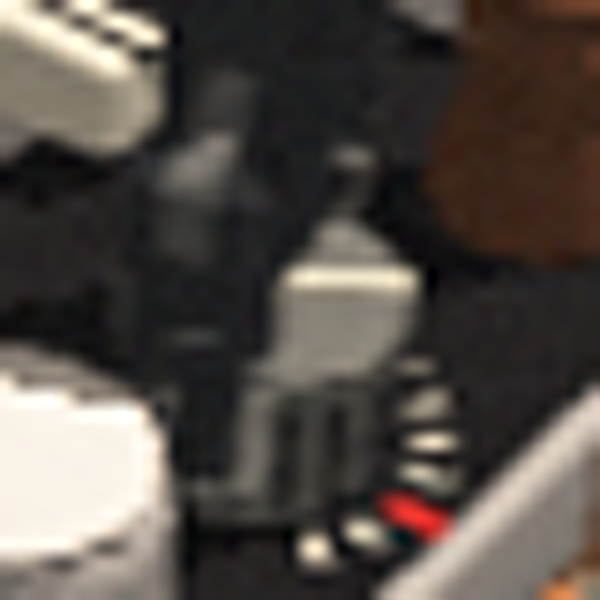

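Gripped (58 mm). Turning clockwise in small rows, stopping at 0.6 rad to check.

```bash
python3 -m jog '[[0,0,0,0.04,1],[0,0,0,0.08,1],[0,0,0,0.08,1],[0,0,0,0.08,1],[0,0,0,0.08,1],[0,0,0,0.08,1],[0,0,0,0.08,1],[0,0,0,0.05,1],[0,0,0,0.03,1],[0,0,0,0,1],[0,0,0,0,1]]'
python3 - <<'E'
from h import *
s=manip.camera("scene");crop(s["image"],285,165,325,205,15,"s17.png")
plan((.6,.0035,.071))
t=manip.camera("top");crop(t["image"],165,125,265,225,6,"t17.png")
w=manip.camera("wrist");crop(w["image"],0,0,512,384,1.5,"w17.png")
E
```

```text
time: 21.3
position: [0.5994, 0.0039, 0.2286]
ee_rot: [0.707, 0.016, 0.707, -0.015]
wrist_force: [-2.3, 2.7, 5.8]
gripper_width: 0.688
grasp now [0.5995 0.0041 0.0739] tool axes x [ 0.     0.001 -1.   ] y [0.044 0.999 0.001] yaw y 1.527
shift cm tool [ 0.29 -0.06  0.06]
```

View pics/s17.png

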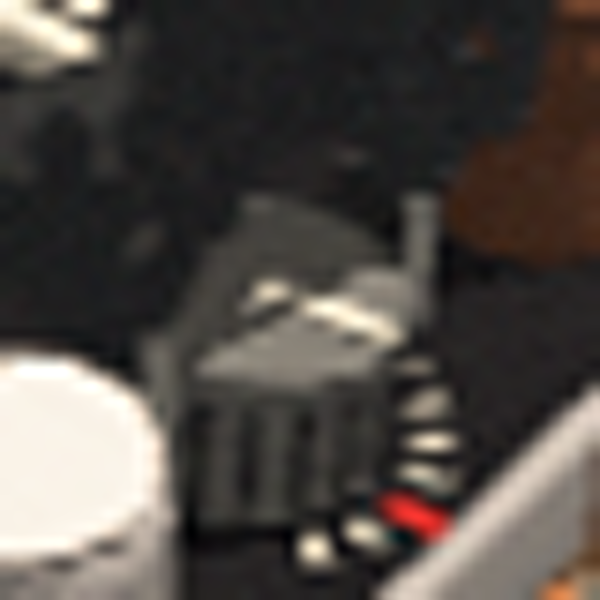

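View pics/t17.png

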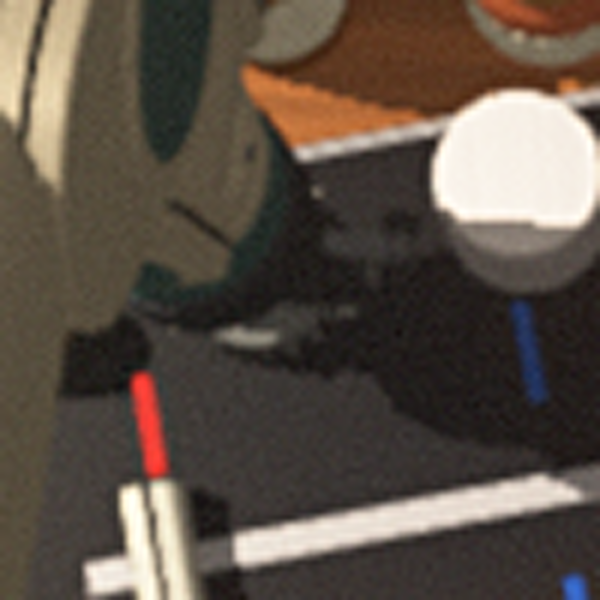

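View pics/w17.png

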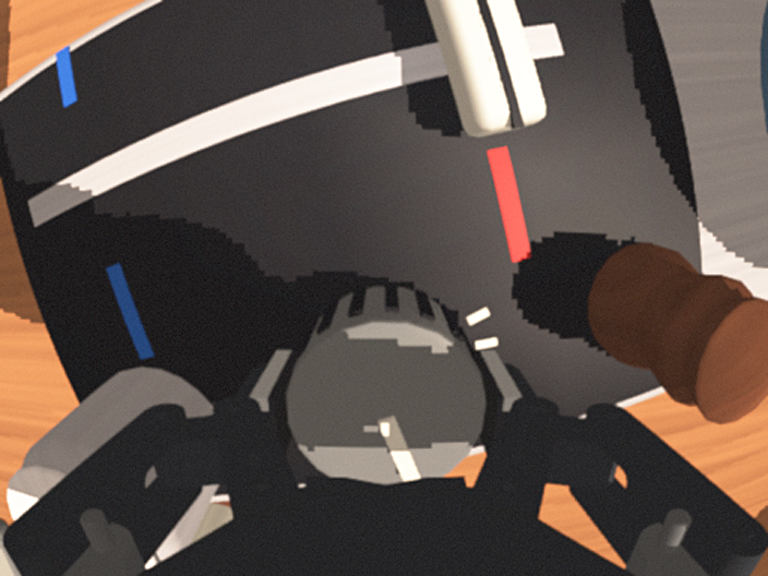

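```bash
python3 - <<'E'
from h import *
d=np.load("cook.npz");R,o=d["R"],d["o"]
w=manip.camera("wrist");s=manip.camera("scene")
W=lambda p:(p[0]/1.5,p[1]/1.5);S=lambda p:(285+p[0]/15,165+p[1]/15)
for n,c,f,g,a,b in(("w",w,fray,W,(387,420),(411,479)),("s",s,ray,S,(268,290),(398,330)),("s2",s,ray,S,(268,281),(398,330))):
    P=[plane(c,g(x),.086,f) for x in(a,b)];v=R.T@(P[1]-P[0])[:2];print(n,np.arctan2(v[1],v[0]).round(3))
E
```

```text
w 0.07
s 0.226
s2 0.136
```

```bash
python3 -m jog '[[0,0,0,0.04,1],[0,0,0,0.03,1],[0,0,0,0,1],[0,0,0,0,1],[0,0,0,0,0],[0,0,0,0,-1],[0,0,0,0,-1],[0,0,0,0,-1],[0,0,0,0,-1]]'
python3 -m jog '[[-0.5,0,0,0,-1],[-1,0,0,0,-1],[-2,0,0,0,-1],[-4,0,0,0,-1],[-4,0,0,0,-1],[-5,0,0,0,-1],[0,0,-4,0,-1],[0,0,-4,0,-1],[0,0,-4,0,-1],[0,0,0,0,-1],[0,0,0,0,-1]]'
python3 - <<'E'
from h import *
s=manip.camera("scene");crop(s["image"],285,165,325,205,15,"s18.png")
t=manip.camera("top");crop(t["image"],185,145,235,195,12,"t18.png")
w=manip.camera("wrist");crop(w["image"],0,0,512,384,1.5,"w18.png")
plan((.6,.0035,.071))
E
```

```text
time: 22.45
position: [0.5995, 0.0033, 0.2278]
ee_rot: [0.706, 0.04, 0.706, -0.04]
wrist_force: [-0.1, 0.0, -0.3]
gripper_width: 1.0
time: 23.55
position: [0.4794, 0.0172, 0.394]
ee_rot: [0.707, 0.04, 0.705, -0.04]
wrist_force: [0.3, -0.3, 0.1]
gripper_width: 1.003
grasp now [0.4816 0.0169 0.2392] tool axes x [ 0.002 -0.    -1.   ] y [ 0.114  0.994 -0.   ] yaw y 1.457
shift cm tool [16.84  0.02 11.87]
```

View pics/s18.png

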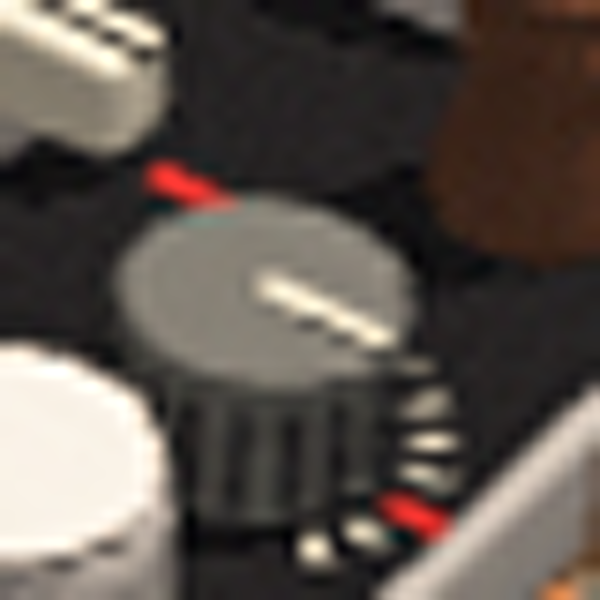

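View pics/t18.png

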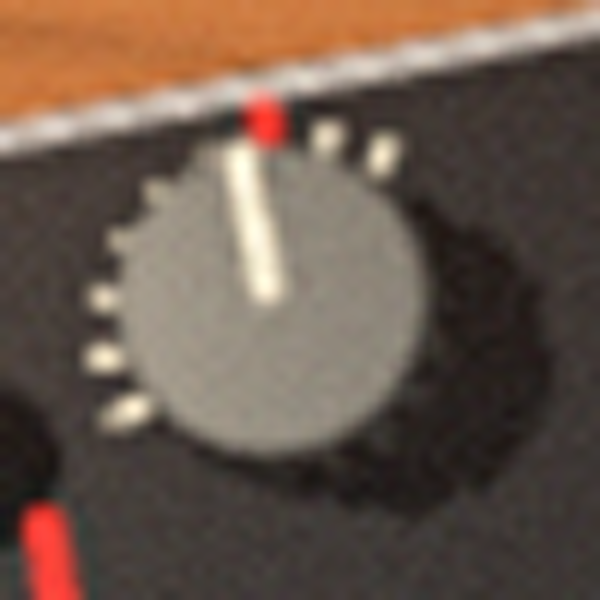

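View pics/w18.png

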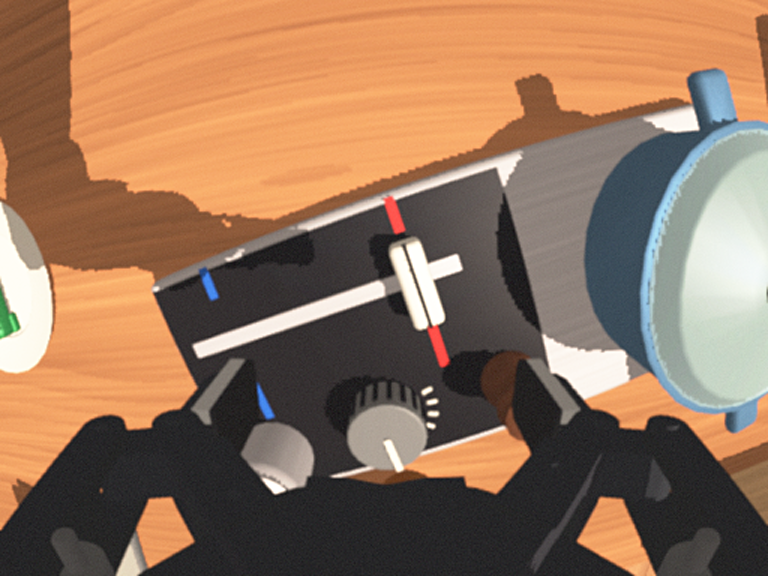

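```bash
python3 - <<'E'
from h import *
d=np.load("cook.npz");R,o=d["R"],d["o"];toC=lambda p:(R.T@(np.array(p)[:2]-o)*1000).round(1)
w=manip.camera("wrist");s=manip.camera("scene");t=manip.camera("top")
W=lambda p:(p[0]/1.5,p[1]/1.5);S=lambda p:(285+p[0]/15,165+p[1]/15);T=lambda p:(185+p[0]/12,145+p[1]/12)
# pointer by intensity mask + line fit, in top & scene & wrist
def fit(c,f,roi,name):
    x0,y0,x1,y1=roi;g=c["image"][y0:y1,x0:x1].astype(int);m=(g.min(2)>150)
    n,l,st,ce=cv2.connectedComponentsWithStats(m.astype(np.uint8));
    for i in range(1,n):
        if st[i][4]<6: continue
        ys,xs=np.where(l==i);P=np.array([plane(c,(x+x0,y+y0),.086,f)[:2] for x,y in zip(xs,ys)])@R
        v=np.linalg.svd(P-P.mean(0))[2][0];v*=np.sign(v[0]);print(name,st[i].tolist(),"angle",np.arctan2(v[1],v[0]).round(3),"at",toC(R@P.mean(0)))
fit(t,ray,(200,154,213,174),"top");fit(s,ray,(300,180,314,190),"scene");fit(w,fray,(245,285,280,320),"wrist")
# same in plain measured points
for n,c,f,g,a,b in(("t",t,ray,T,(267,298),(239,152)),("s",s,ray,S,(264,283),(388,340)),("w",w,fray,W,(387,440),(399,470))):
    P=[plane(c,g(x),.086,f) for x in(a,b)];v=R.T@(P[1]-P[0])[:2];print(n,np.arctan2(v[1],v[0]).round(3))
# red stripe direction in cooker frame via top
a,b=plane(t,T((45,510)),.045),plane(t,T((65,600)),.045);v=R.T@(a-b)[:2];print("stripe dir",np.arctan2(v[1],v[0]))
h=cv2.cvtColor(w["image"],cv2.COLOR_RGB2HSV);H,Sa,V=[h[...,i].astype(int) for i in range(3)]
r=[(c,x) for c,x in cent(0,((H<6)|(H>174))&(Sa>150)&(V>80)) if x[4]>15];P=[plane(w,c,.045,fray) for c,_ in r];print([toC(p) for p in P])
E
```

```text
top [4, 3, 5, 13, 41] angle 0.028 at [69.9  0.6]
scene [2, 3, 9, 5, 14] angle 0.039 at [69.3  1.9]
wrist [0, 0, 35, 30, 768] angle -1.226 at [62.4  4.6]
t 0.017
s 0.04
w -0.013
stripe dir 0.05119657036982876
[array([-92.9,  57.8]), array([12.5, 58.7])]
```

The pointer reads within about 0.03 rad of red in all three views. Last full check before handing in.

```bash
python3 - <<'E'
from h import *
t=manip.camera("top");cv2.imwrite("pics/tf.png",t["image"][:,:,::-1])
a=np.load("cams.npz");print([int(np.abs(a["ti"].astype(int)-t["image"]).sum(2)[y0:y1,x0:x1].mean()) for x0,y0,x1,y1 in((340,197,430,285),(185,90,225,135),(240,95,275,170),(150,160,178,190),(380,295,435,340))])
s=manip.camera("scene");cv2.imwrite("pics/sf.png",s["image"][:,:,::-1])
h=cv2.cvtColor(t["image"],cv2.COLOR_RGB2HSV);g=((h[...,0]>50)&(h[...,0]<75)&(h[...,1]>130)&(h[...,2]>60))
print([(c,x,plane(t,c,.035).round(4)) for c,x in cent(0,g) if x[4]>50])
hit=((h[...,1]<75)&(h[...,2]>90)).astype(np.uint8);hit[g]=1;hit[:180]=0;hit[:,:330]=0;hit[290:]=0;hit[:,440:]=0
cs,_=cv2.findContours(hit,cv2.RETR_EXTERNAL,cv2.CHAIN_APPROX_NONE);e=cv2.fitEllipse(max(cs,key=cv2.contourArea));print("plate",plane(t,e[0],.018).round(4))
E
```

```text
[84, 28, 29, 46, 36]
[([385.7, 239.4], [376, 218, 19, 45, 462], array([ 0.4556, -0.4134,  0.035 ]))]
plate [ 0.4525 -0.4169  0.018 ]
```

View pics/tf.png

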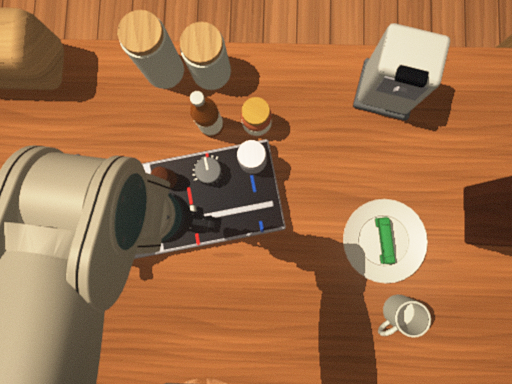

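View pics/sf.png

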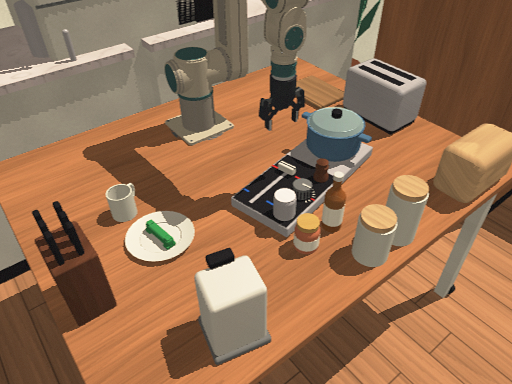

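The lifter is flat and central on the plate at (386,239), the pointer is on the red tick at (207,155), the bystanders look unmoved, and the gripper is clear of everything. Handing in.

```bash
python3 -c "
from plant import manip
print(manip.hand_in())"
```

```text
the job is handed in; nothing more can be done
None
```

I did all three steps in the order asked and handed the job in at about 24 s of the 54 s allowed; `hand_in()` reports no verdict.

- **Lifter:** it lies flat inside the plate's inner ring, about 3–5 mm from the plate's centre. The plate measures within 0.1 mm of where it started.
- **Heat slider:** I gripped it and slid it to the red mark. The wrist camera showed its groove lined up with the red stripe to within about 1 mm, and it stayed there after release.
- **Timer:** I turned it 0.67 rad clockwise to the red 6-hour tick. After release the three views put the pointer between -0.01 and +0.04 rad of the tick. They disagree by a few hundredths of a radian because the pointer is small in the pictures.
- **Everything else:** the can, bottle, mill, mug and jar look unmoved by eye in the last pictures. The arm partly hid the mill from above. The image-difference check I tried on them was inconclusive, because the arm and its shadow changed those areas. The gripper was open and clear of everything, and the highest wrist force I read was about 9 N.

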